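# Make up a stitching kit and an edge-finishing kit

## Task

Make up the two leatherwork kits from the stock on the bench, each thing lying or standing flat on the cork of its own bay. The stitching tray (nearly square, three bays) gets the pricking iron in its long bay at the back (away from the robot), lying along the bay, the thread reel upright in the square bay at the front left, and one cake of beeswax in the square bay at the front right; the edge tray (long and narrow, two bays) gets the wooden edge slicker lying along its long bay and the other cake of beeswax in its square bay. Leave the two black spring clips and the glass jar where they are.

Things in the scene. Friction and masses are not known exactly. Their poses are not given: they have to be found in the camera images.
- stitching_tray: Fixed tray 117 (x) x 127 (y) mm, wood walls 5 mm thick, cork floor at 3 mm, rim at 8 mm above the bench. Origin: centre of its underside; x points away from the robot, y to its left, turned up to 0.15 rad. Bays (inner size, centre in mm): iron bay 44 (x) x 117 (y) at (31.5, 0), at the back; reel bay 58 x 52 at (-24.5, 32.5), front left; wax bay 58 x 60 at (-24.5, -28.5), front right.
- edge_tray: Fixed tray 68 (x) x 230 (y) mm; walls, floor and rim heights and axes as the stitching tray, turned up to 0.1 rad. Bays (inner size, centre in mm): slicker bay 58 (x) x 157 (y) at (0, 31.5), left; wax bay 58 x 58 at (0, -81), right.
- pricking_iron: Dark steel pricking iron lying flat, 96 mm long, 9 mm thick: an eight-sided shank 10 mm wide from y = -18 to +48 mm, ending in a row of teeth 16 mm wide at the -y end; its origin is the centre of its underside, z up, y along the iron. Grasp across the shank (along its x) at about y = +5 to +10 mm. About 55 g. Either way round in its bay.
- thread_reel: Wooden reel of grey waxed thread standing upright, two flanges 32 mm in diameter, 42 mm tall; top flange 4 mm and bottom flange 5 mm thick, waist 18 mm; its origin is the centre of its underside, z up. Grasp across the flanges. About 28 g.
- wax_cake_a: Round flat cake of beeswax, 39 mm in diameter, 13 mm high; its origin is the centre of its underside, z up. About 14 g. The two cakes are alike and either may go in either tray.
- wax_cake_b: The other cake of beeswax, the same: 39 mm in diameter, 13 mm high; its origin is the centre of its underside, z up.
- slicker_mid (a point): Middle of the wooden edge slicker, a turned stick lying on the bench, 140 mm long and up to 24 mm thick; this point is on its centre line, 12.5 mm above what it lies on, y along the stick (x across it). Grasp across it at this point. About 45 g. Either way round in its bay.
- stock_clip: Bystander: black spring clip with wire handles, 24 x 19 x 28 mm, standing in the row of stock; its origin is the centre of its underside, z up. Leave it.
- front_clip: Bystander: black spring clip with wire handles, 24 x 19 x 28 mm, near the bench's front edge; its origin is the centre of its underside, z up. Leave it.
- glass_jar: Bystander: glass jar with bamboo lid, 57 mm in diameter, 78 mm high, on the cutting mat at the right; its origin is the centre of its underside, z up. Leave it.
There are look-alikes about, which are no part of the job. Leave any blue or turquoise look-alike of the wax_cake_a alone.

How it is judged:
By the outcome, as a careful person would: the job done as asked, in the order asked, and still so for the second after the job is handed in, with the robot touching nothing.
It also fails if it takes over 102 s, if anything falls off the work surface, if the arm or the gripper's body presses on something with over 40 N, if the wrist force passes 120 N, or if a joint passes its speed limit or range.

## Robot

A 7-joint arm with a two-finger parallel gripper is mounted at the origin on a cart in front of the work surface, level with it; the furniture and walls round the work are solid. World frame = base frame: x ahead of the robot, y to its left, z up, the work surface at z = 0. Lengths are in m, angles in rad, forces in N, time in s.
With the tool pointing down it reaches from about 0.425 to 1.025 m from the base axis. Payload 3.6 kg.
Tool frame: the origin (TCP) lies at the very end of the fingers, on their centre line; the grasp point (between the pads) lies 19 mm behind it (env.pinch_z is the distance from the TCP to the grasp point, in m); z points along the fingers, x is the direction in which the jaws open and shut, and the axes are right-handed (so a half turn about z gives the same grasp; the last joint's range is limited). The gripper opens to 85 mm and grips with 20 to 120 N. Pads are 22 mm wide; open, the fingers measure 114 mm over their backs; the gripper's body (76 mm by 85 mm) begins 54 mm behind the grasp point. The pads swing forward as they close: fully open they stand 13 mm farther back than shut.
Start: joints at [1.095, 0.591, 0.048, 1.609, -0.033, 0.943, -0.034], TCP at [0.271, -0.673, 0.231] pointing down, gripper open.
Joint ranges: [-2.69, 2.69], [-0.47, 2.24], [-1.27, 1.36], [0.19, 2.51], [-1.53, 4.68], [0.08, 2.07], [-3.09, 3.09]. Speed limits (rad/s): [2.57, 2.57, 3.14, 3.14, 3.14, 3.14, 3.14].

## Interface

Orientations are given as a 3x3 rotation matrix whose columns are the frame's x, y, z axes.
In Python, from station import env, get_image, job_done gives the robot as it stands.
- The arm moves only by the tool arm_command, never from a script. Its argument "series" is a list of rows, each a list of 2 entries, a list of its own where there are three numbers: the shift along the world's x, y, z each as a share of 0.4 m, from -1 to 1, then the turn, a rotation vector about the world's x, y, z each as a share of 120 degrees, from -1 to 1. In form: [[[dx, dy, dz], [wx, wy, wz]], ...]. A call has 1 to 20 rows; each row shifts and turns the pose as measured when the row begins; what a row does not reach is not made up. A row lasts 1/8 s, in which the tool goes at most 62.5 mm and 10.7 degrees, less where a joint would pass 70% of its speed; a pose out of reach is approached as far as the arm can. A call with a number of a shift or a turn outside -1 to 1 is refused whole. A call with a gripper value outside its range is refused whole. "fingers" is the opening, from 0 (shut) to 1 (fully open), set as the call begins (left out, the last holds). The fingers move at their own pace and stop on an object; "squeeze" is the grip in N (left out, the last holds). Time passes only in rows, so rows that do not move let the fingers close. It gives the time, the measured TCP pose, the force and the opening at its end, in the units of the state.
- env.sense(): the state, without advancing time (a new reading comes with each control period).
- get_image(name): name is "scene" or "top" or "wrist"; returns a dict with "img" (480x640x3 uint8, red, green, blue), "vfov" (degrees; the focal length in pixels is half the picture's height over the tangent of half this angle, whatever the lens; pixels are square), "cx", "cy" (the principal point, pixels), "k1" (the pictures are not rectified: a ray, as slopes to the right and down, at radius r is drawn at 1 + k1 r^2 times it, then the intrinsics apply), "rvec" (rotation vector, rad) and "tvec" (3), from world to camera coordinates, as OpenCV has them. Camera axes: x right, y down, z forward; pixel columns grow to the right and rows downward; lengths in m; the calibration is good to about 2 mm. A picture is of the moment at which its call begins. There is no depth.
- job_done(): hands the job in, once; it reports no verdict.
The state is a dict: "clock": time; "qpos": joint angles; "qd": joint speeds; "tau": joint torques, N m; "position": TCP position; "ee_rot": TCP orientation; "wrist_force": force on the tool from outside, world axes, zero at the start; "wrist_torque": the same for the moment, N m; "finger_gap": finger opening in m.
Only numpy, scipy, OpenCV 4.12 (cv2) and the standard library are available. Lean on these libraries where they do the work, as an engineer would, in place of code of your own. Each camera call takes 0.05 s, during which the arm holds its last target.

## Working session

There is one attempt and no reset: what is moved stays moved. The work goes in short steps, Python scripts to look and compute and a tool call to move; the robot and the scene stay as the last step left them, time stands still between calls to the robot, and variables do not carry over. Pictures are saved under pics/ and viewed, and the job is handed in when it is done.

Besides the shell and the picture viewer there is one more tool, called as a command line: name --argument value ..., lists and objects as JSON in quotes. arm_command: Moves the arm, as the interface text tells. Its arguments: {"type":"object","properties":{"series":{"type":"array"},"fingers":{"type":"number"},"squeeze":{"type":"number"}},"required":["series"]}

```bash
ls; mkdir -p pics
cat > h.py <<'E'
import numpy as np, cv2
from station import env,get_image,job_done
def K(c):
    f=240/np.tan(np.radians(c['vfov'])/2)
    return np.array([[f,0,c['cx']],[0,f,c['cy']],[0,0,1.]]),np.array([c['k1'],0,0,0.])
def w2p(c,P):
    k,d=K(c);p,_=cv2.projectPoints(np.array(P,float).reshape(-1,1,3),np.array(c['rvec'],float),np.array(c['tvec'],float),k,d);return p.reshape(-1,2)
def p2w(c,px,z):
    k,d=K(c);n=cv2.undistortPoints(np.array(px,float).reshape(-1,1,2),k,d).reshape(-1,2)
    R=cv2.Rodrigues(np.array(c['rvec'],float))[0];t=np.array(c['tvec'],float).ravel()
    o=-R.T@t;r=np.c_[n,np.ones(len(n))]@R
    s=(z-o[2])/r[:,2];return o+s[:,None]*r
def save(n,im):cv2.imwrite('pics/'+n,cv2.cvtColor(im,cv2.COLOR_RGB2BGR))
E
python3 - <<'E'
from h import *
import pickle
for n in ['scene','top','wrist']:
    c=get_image(n);save(n+'0.png',c['img']);pickle.dump(c,open(n+'0.pkl','wb'))
    print(n,{k:c[k] for k in c if k!='img'})
print(env.sense())
E
```

```text
pics
scene {'vfov': 52.302586510235976, 'cx': 321.26543941644945, 'cy': 235.2528420367921, 'k1': 0.013420128724200264, 'rvec': array([ 2.18512023, -0.93349334,  0.39645974]), 'tvec': array([-0.44756618,  0.23756989,  0.74000616])}
top {'vfov': 53.217077013161685, 'cx': 316.66792312898787, 'cy': 249.15998691962076, 'k1': -0.058866891426108695, 'rvec': array([ 2.18186089, -2.1904323 ,  0.04344836]), 'tvec': array([-0.12064036,  0.51026939,  0.97942397])}
wrist {'vfov': 61.90255924149233, 'cx': 315.7592991418714, 'cy': 240.64324926340348, 'k1': 0.022550384555978065, 'rvec': array([-2.40776949,  1.62362116,  0.22942917]), 'tvec': array([-0.72426007, -0.03574429,  0.37798765])}
{'clock': 0.15, 'qpos': array([ 1.09447546,  0.59193616,  0.0482946 ,  1.60953475, -0.0333025 ,
        0.94270649, -0.03371477]), 'qd': array([-0.0005693 , -0.00140251, -0.0020179 , -0.00429386,  0.00127726,
       -0.00062975,  0.00040703]), 'tau': array([ 3.54302108e-03, -5.49251246e+01,  1.54953506e+00, -1.98455268e+01,
        9.46170709e-03,  5.69142183e-03, -5.24958040e-06]), 'position': array([ 0.27059525, -0.67190997,  0.23038043]), 'ee_rot': array([[ 3.73608837e-01, -9.27586049e-01, -7.47308021e-04],
       [-9.27584646e-01, -3.73609574e-01,  1.61586046e-03],
       [-1.77805105e-03,  8.94916979e-05, -9.99998415e-01]]), 'wrist_force': array([0.1846671 , 0.30548943, 0.03581015]), 'wrist_torque': array([-0.01398974, -0.00594031, -0.01872824]), 'finger_gap': 0.08607424857506114}
```

View pics/top0.png

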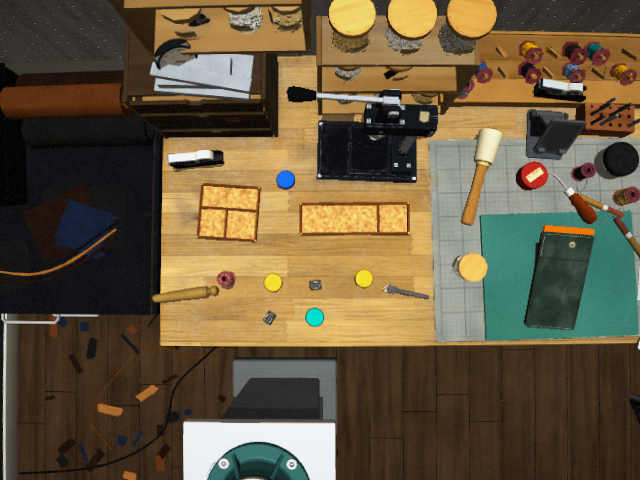

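View pics/scene0.png

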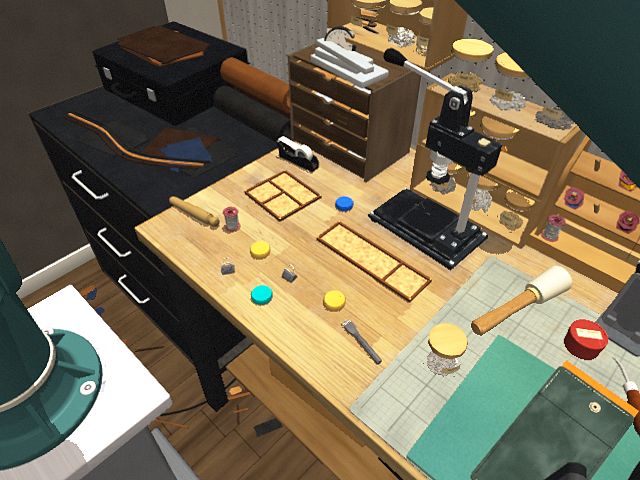

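View pics/wrist0.png

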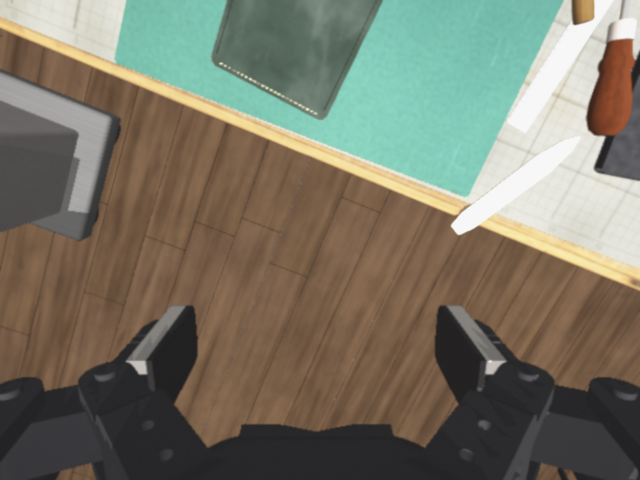

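Run:
```python
from h import *
import pickle
c=pickle.load(open('top0.pkl','rb'));s=pickle.load(open('scene0.pkl','rb'))
a=cv2.resize(c['img'][170:335,145:440],None,fx=2.7,fy=2.7,interpolation=cv2.INTER_CUBIC);save('topc.png',a)
a=cv2.resize(s['img'][165:370,155:435],None,fx=2.8,fy=2.8,interpolation=cv2.INTER_CUBIC);save('scc.png',a)
a=cv2.resize(s['img'][190:245,165:275],None,fx=7,fy=7,interpolation=cv2.INTER_CUBIC);save('reel.png',a)
```

```text
(no output)
```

View pics/topc.png

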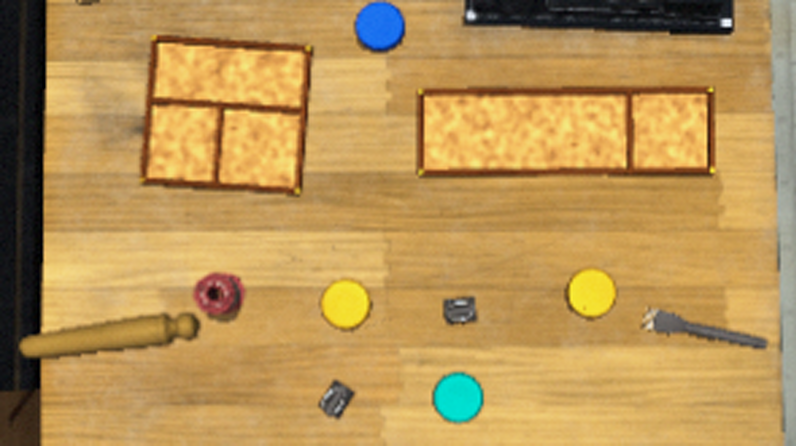

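View pics/scc.png

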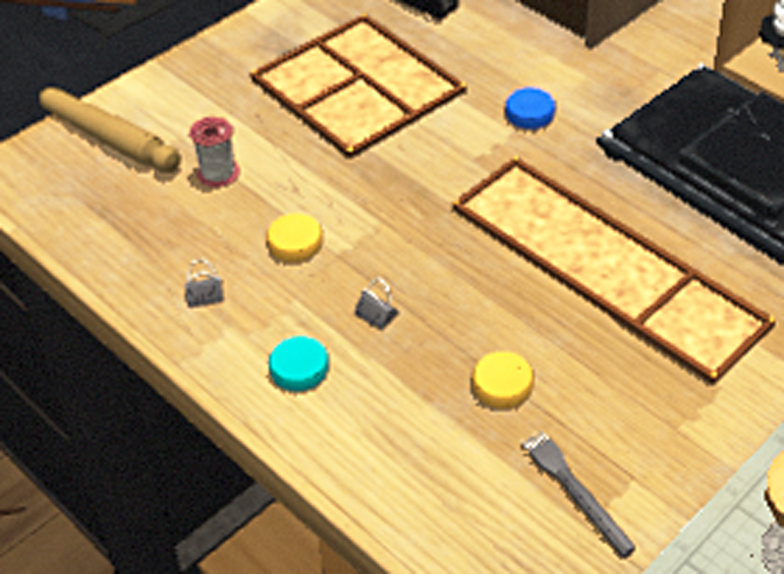

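View pics/reel.png

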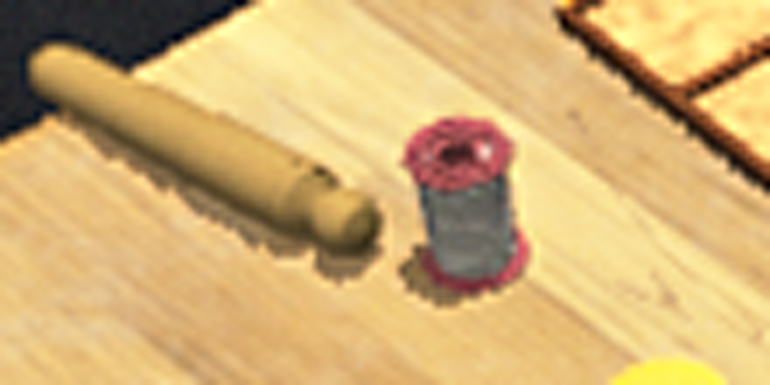

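```bash
cat > m.py <<'E'
from h import *
import pickle
from scipy.optimize import least_squares
c=pickle.load(open('top0.pkl','rb'));s=pickle.load(open('scene0.pkl','rb'))
def T(l): return (np.array(l,float)+.5)/2.7-.5+[145,170]
def S(l): return (np.array(l,float)+.5)/2.8-.5+[155,165]
def fit(nm,lx,ly,tp,sp):
    # order: back-left, back-right, front-right, front-left
    o=np.array([[lx,ly],[lx,-ly],[-lx,-ly],[-lx,ly]])/2000
    for cam,px in(('top',tp),('sc',sp)):
        w=p2w(c if cam=='top' else s,px,.008)[:,:2]
        def f(v):
            R=np.array([[np.cos(v[2]),-np.sin(v[2])],[np.sin(v[2]),np.cos(v[2])]]);return ((o@R.T+v[:2])-w).ravel()
        r=least_squares(f,[*w.mean(0),0]);print(nm,cam,r.x.round(4),'resid mm',(r.fun*1000).round(1))
fit('stitch',117,127,T([(154,38),(308,48),(298,191),(144,181)]),S([(364,18),(464,89),(349,152),(254,75)]))
fit('edge',68,230,T([(420,91),(711,90),(712,171),(421,172)]),S([(516,161),(771,319),(714,377),(458,207)]))
# wax
for cam,n in((c,'top'),(s,'sc')):
    h=cv2.cvtColor(cam['img'],cv2.COLOR_RGB2HSV)
    m=cv2.inRange(h,(24,190,150),(34,255,255))
    k,l,st,ce=cv2.connectedComponentsWithStats(m)
    for i in range(1,k):
        if 100<st[i,4]<800: print(n,'wax',ce[i].round(1),st[i],p2w(cam,[ce[i]],.010 if n=='sc' else .012).round(4))
print('slicker ends top',p2w(c,T([(22,347),(198,324)]),.0125).round(4))
print('slicker ends sc',p2w(s,np.array([(30,65),(380,228)])/7+[165,190],.0125).round(4))
print('reel top',p2w(c,T([(216,293)]),.042).round(4),'sc',p2w(s,np.array([(460,153)])/7+[165,190],.042).round(4))
print('iron top(teeth,end)',p2w(c,T([(648,319),(767,344)]),.007).round(4))
print('iron sc',p2w(s,S([(535,440),(629,551)]),.007).round(4))
E
python3 m.py
```

```text
stitch top [ 0.5892  0.063  -0.0672] resid mm [ 2.1  2.3  2.6 -3.2 -2.4 -2.7 -2.3  3.6]
stitch sc [ 0.5855  0.0579 -0.0806] resid mm [ 3.5  2.   2.3 -2.  -3.2 -3.5 -2.6  3.4]
edge top [ 0.5746 -0.2014 -0.0009] resid mm [ 2.4  2.   2.5 -2.3 -2.5 -2.5 -2.5  2.8]
edge sc [ 0.5722 -0.2049  0.0108] resid mm [ 1.8  3.1  2.  -4.6 -1.4 -3.6 -2.3  5. ]
top wax [363.6 278. ] [356 270  17  17 223] [[ 0.4497 -0.2193  0.012 ]]
top wax [272.5 281.9] [265 274  16  17 222] [[ 0.4423 -0.031   0.012 ]]
slicker ends top [[0.4088 0.2199 0.0125]
 [0.4265 0.0825 0.0125]]
slicker ends sc [[0.402  0.2147 0.0125]
 [0.4303 0.0789 0.0125]]
reel top [[0.4504 0.0625 0.042 ]] sc [[0.4486 0.059  0.042 ]]
iron top(teeth,end) [[ 0.4292 -0.2633  0.007 ]
 [ 0.4096 -0.3546  0.007 ]]
iron sc [[ 0.428  -0.2672  0.007 ]
 [ 0.4079 -0.3557  0.007 ]]
```

Run:
```python
from h import *
import pickle
c=pickle.load(open('wrist0.pkl','rb'))
R=cv2.Rodrigues(c['rvec'])[0];o=-R.T@c['tvec'];e=env.sense()
print(o, e['ee_rot'].T@(o-e['position']), (e['ee_rot'].T@R.T).round(3))
for n in('top','scene'):
    c=pickle.load(open(n+'0.pkl','rb'));R=cv2.Rodrigues(c['rvec'])[0];print(n,-R.T@c['tvec'],R.T[:,2])
```

```text
[ 0.33569352 -0.64642051  0.37169257] [ 0.0004264  -0.0698947  -0.14131937] [[ 1.     0.001 -0.   ]
 [-0.001  0.962  0.274]
 [ 0.    -0.274  0.962]]
top [ 0.45525888 -0.13761818  1.00399246] [ 0.05494488  0.01509106 -0.99837534]
scene [ 0.04432692 -0.57573721  0.68624037] [ 0.51941573  0.49544929 -0.69623078]
```

arm_command --series '[[[0.0525,0.1275,-0.028],[0,0,0.066]],[[0.0525,0.1275,-0.028],[0,0,0.066]],[[0.0525,0.1275,-0.028],[0,0,0.066]],[[0.0525,0.1275,-0.028],[0,0,0.066]],[[0.0525,0.1275,-0.028],[0,0,0.066]],[[0.0525,0.1275,-0.028],[0,0,0.066]],[[0.0525,0.1275,-0.028],[0,0,0.066]],[[0,0,0],[0,0,0]]]' --fingers 0.6 --squeeze 40

```text
clock: 1.15
position: [0.4181, -0.3048, 0.1493]
ee_rot: [[0.982, -0.189, 0.003], [-0.189, -0.982, -0.001], [0.003, 0.0, -1.0]]
wrist_force: [-1.0, -0.3, -0.3]
finger_gap: 0.0514
```

```bash
cat >> h.py <<'E'
def st():
    e=env.sense();r=e['ee_rot'];print('t',round(float(e['clock']),2),'pos',e['position'].round(4),'yaw',np.degrees(np.arctan2(r[1,0],r[0,0])).round(2),'tilt',r[:,2].round(3),'F',e['wrist_force'].round(1),'gap',round(float(e['finger_gap']),4),'q7',e['qpos'][6].round(2))
    return e
def grab(n):
    import pickle
    c=get_image('wrist');save(n+'.png',c['img']);pickle.dump(c,open(n+'.pkl','wb'));return c
E
python3 -c "
from h import *
st();grab('w1')"
```

```text
t 1.15 pos [ 0.4181 -0.3048  0.1493] yaw -10.87 tilt [ 0.003 -0.001 -1.   ] F [-1.  -0.3 -0.3] gap 0.0514 q7 0.16
```

View pics/w1.png

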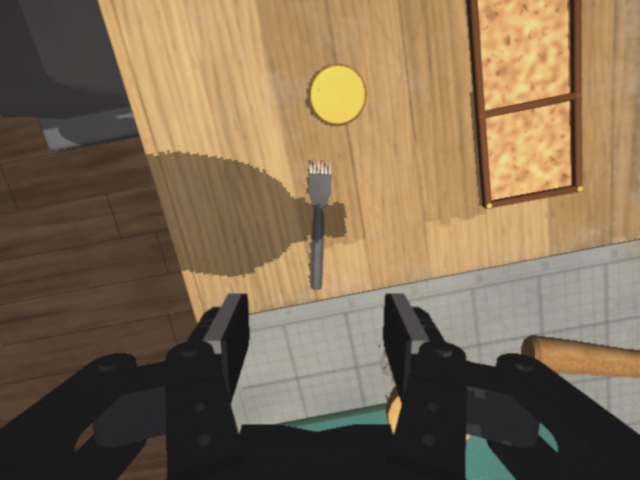

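Run:
```python
from h import *
import pickle
c=pickle.load(open('w1.pkl','rb'))
a,b=p2w(c,[(319.5,163),(317,288)],.007)
print(a,b,np.linalg.norm(a-b)); d=(b-a)/np.linalg.norm(b-a)
print('d',d,'jawyaw',np.degrees(np.arctan2(d[1],d[0]))+90,'grasp',a+d*.055, (a+b)/2+d*.007)
h=cv2.cvtColor(c['img'],cv2.COLOR_RGB2HSV);m=cv2.inRange(h,(22,170,150),(34,255,255))
k,l,s,ce=cv2.connectedComponentsWithStats(m)
for i in range(1,k):
    if s[i,4]>1200:print(ce[i],s[i],p2w(c,[ce[i]],.012))
print('edge right-corner pair',p2w(c,[(489,206),(580,188.5)],.008))
```

```text
[ 0.43025048 -0.26138997  0.007     ] [ 0.41100235 -0.35330712  0.007     ] 0.09391088597774905
d [-0.20496164 -0.97877001  0.        ] jawyaw -11.827253602064658 grasp [ 0.41897759 -0.31522232  0.007     ] [ 0.41919169 -0.31419994  0.007     ]
edge right-corner pair [[ 0.54359251 -0.31400136  0.008     ]
 [ 0.60668792 -0.31352041  0.008     ]]
```

arm_command --series '[[[0.002,-0.012,-0.1],[0,0,-0.008]],[[0,-0.012,-0.12],[0,0,0]],[[0,0,-0.08],[0,0,0]],[[0,0,-0.03],[0,0,0]],[[0,0,0],[0,0,0]]]' --fingers 0.4

```text
clock: 1.82
position: [0.4178, -0.3282, 0.0163]
ee_rot: [[0.975, -0.224, 0.007], [-0.224, -0.975, -0.014], [0.01, 0.012, -1.0]]
wrist_force: [-0.3, -0.3, 0.1]
finger_gap: 0.0341
```

```bash
python3 -c "
from h import *
st();grab('w2')"
```

```text
t 1.82 pos [ 0.4178 -0.3282  0.0163] yaw -12.94 tilt [ 0.007 -0.014 -1.   ] F [-0.3 -0.3  0.1] gap 0.0341 q7 0.08
```

View pics/w2.png

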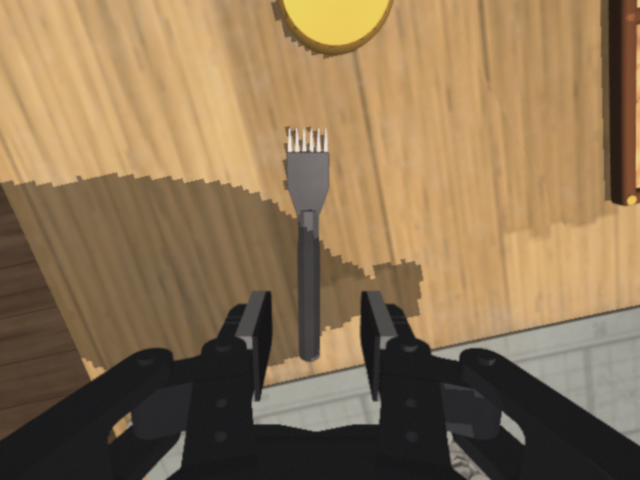

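```bash
cat >> h.py <<'E'
from scipy.spatial.transform import Rotation as Ro
def need(x,y,z,yaw):
    e=env.sense();a=np.radians(yaw);X=np.array([np.cos(a),np.sin(a),0]);Z=np.array([0,0,-1.]);R=np.c_[X,np.cross(Z,X),Z]
    print('need d(share)',((np.array([x,y,z])-e['position'])/.4).round(4),'rot share',(Ro.from_matrix(R@e['ee_rot'].T).as_rotvec(degrees=True)/120).round(4))
E
python3 - <<'E'
from h import *
import pickle
c=pickle.load(open('w2.pkl','rb'))
a,b=p2w(c,[(308,129),(309,357)],.007)
d=(b-a)/np.linalg.norm(b-a)
print(a,b,np.linalg.norm(b-a),'jawyaw',np.degrees(np.arctan2(d[1],d[0]))+90,'grasp',b-d*.041)
need(.4185,-.315,.0025,-12.)
E
```

```text
[ 0.43115294 -0.26109619  0.007     ] [ 0.41016902 -0.35247277  0.007     ] 0.09375502734773168 jawyaw -12.93329262512367 grasp [ 0.41934549 -0.31251289  0.007     ]
need d(share) [ 0.001   0.0335 -0.0358] rot share [0.0068 0.004  0.0079]
```

arm_command --series '[[[0.004,0.037,-0.005],[0.0068,0.004,0.004]],[[0,0,0],[0,0,0]],[[0,0,0],[0,0,0]]]'

```text
clock: 2.25
position: [0.4216, -0.3135, 0.0176]
ee_rot: [[0.977, -0.215, 0.004], [-0.215, -0.977, -0.002], [0.004, 0.001, -1.0]]
wrist_force: [0.1, 0.3, -0.1]
finger_gap: 0.034
```

```bash
python3 -c "
from h import *
st();need(.4195,-.313,.0025,-12.5)"
```

```text
t 2.25 pos [ 0.4216 -0.3135  0.0176] yaw -12.44 tilt [ 0.004 -0.002 -1.   ] F [ 0.1  0.3 -0.1] gap 0.034 q7 0.07
need d(share) [-0.0053  0.0013 -0.0378] rot share [ 0.0008  0.002  -0.0005]
```

arm_command --series '[[[-0.005,0.001,-0.025],[0,0.002,0]],[[0,0,-0.012],[0,0,0]],[[0,0,0],[0,0,0]]]'

```text
clock: 2.62
position: [0.4196, -0.3133, 0.0022]
ee_rot: [[0.977, -0.215, 0.0], [-0.215, -0.977, -0.002], [0.001, 0.002, -1.0]]
wrist_force: [0.5, -0.1, 0.5]
finger_gap: 0.0343
```

```bash
python3 -c "
from h import *
st();need(.4195,-.313,.0025,-12.5)"
```

```text
t 2.62 pos [ 0.4196 -0.3133  0.0022] yaw -12.44 tilt [ 0.    -0.002 -1.   ] F [ 0.5 -0.1  0.5] gap 0.0343 q7 0.06
need d(share) [-0.0002  0.0009  0.0007] rot share [ 0.0011  0.0001 -0.0005]
```

arm_command --series '[[[0,0,0.001],[0,0,0]],[[0,0,0],[0,0,0]],[[0,0,0],[0,0,0]],[[0,0,0],[0,0,0]]]' --fingers 0 --squeeze 40

```text
clock: 3.12
position: [0.4194, -0.3134, 0.0026]
ee_rot: [[0.976, -0.216, -0.0], [-0.216, -0.976, -0.002], [0.0, 0.002, -1.0]]
wrist_force: [0.3, 0.1, -0.4]
finger_gap: 0.0073
```

```bash
python3 -c "
from h import *
st();grab('w3')"
```

```text
t 3.12 pos [ 0.4194 -0.3134  0.0026] yaw -12.46 tilt [-0.    -0.002 -1.   ] F [ 0.3  0.1 -0.4] gap 0.0073 q7 0.06
```

View pics/w3.png

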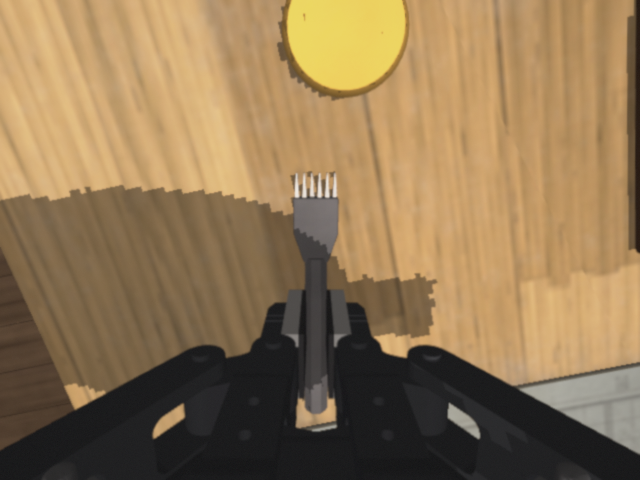

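arm_command --series '[[[0,0,0],[0,0,0]],[[0,0,0.03],[0,0,0]],[[0,0,0.05],[0,0,0]],[[0,0,0.05],[0,0,0]],[[0,0,0.05],[0,0,0]],[[0,0,0],[0,0,0]]]' --squeeze 60

```text
clock: 3.92
position: [0.4193, -0.3135, 0.0791]
ee_rot: [[0.976, -0.216, 0.001], [-0.216, -0.976, -0.003], [0.001, 0.003, -1.0]]
wrist_force: [0.5, 0.4, -0.6]
finger_gap: 0.0062
```

```bash
python3 -c "
from h import *
st();grab('w4')"
```

```text
t 3.92 pos [ 0.4193 -0.3135  0.0791] yaw -12.45 tilt [ 0.001 -0.003 -1.   ] F [ 0.5  0.4 -0.6] gap 0.0062 q7 0.1
```

View pics/w4.png

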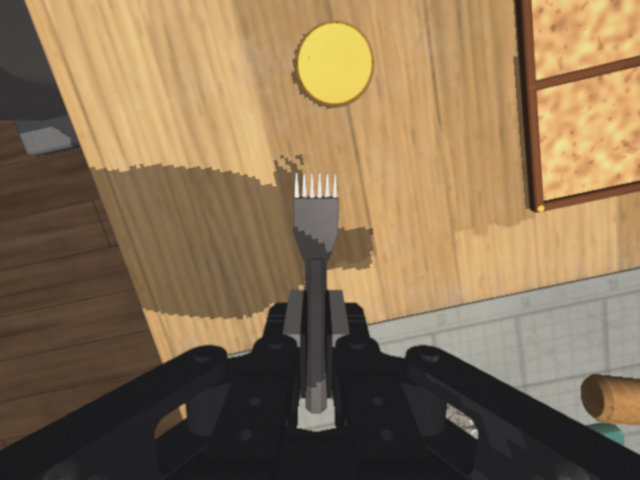

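arm_command --series '[[[0.06,0.11,0.015],[0,0,0.009]],[[0.06,0.11,0.015],[0,0,0.009]],[[0.06,0.11,0.015],[0,0,0.009]],[[0.06,0.11,0.015],[0,0,0.009]],[[0.06,0.11,0.015],[0,0,0.009]],[[0.06,0.11,0.015],[0,0,0.009]],[[0.06,0.11,0.01],[0,0,0.009]],[[0.05,0.09,0],[0,0,0.006]],[[0.01,0.02,0],[0,0,0]],[[0,0,0],[0,0,0]],[[0,0,0],[0,0,0]]]'

```text
clock: 5.35
position: [0.6075, 0.0476, 0.1105]
ee_rot: [[0.997, -0.075, -0.016], [-0.075, -0.997, -0.005], [-0.015, 0.006, -1.0]]
wrist_force: [-0.6, -0.4, -0.6]
finger_gap: 0.0064
```

```bash
python3 -c "
from h import *
st();grab('w5');need(.6201,.0539,.1,-3.85)"
```

```text
t 5.35 pos [0.6075 0.0476 0.1105] yaw -4.3 tilt [-0.016 -0.005 -1.   ] F [-0.6 -0.4 -0.6] gap 0.0064 q7 -0.39
need d(share) [ 0.0319  0.0169 -0.0263] rot share [ 0.0025 -0.0076  0.004 ]
```

View pics/w5.png

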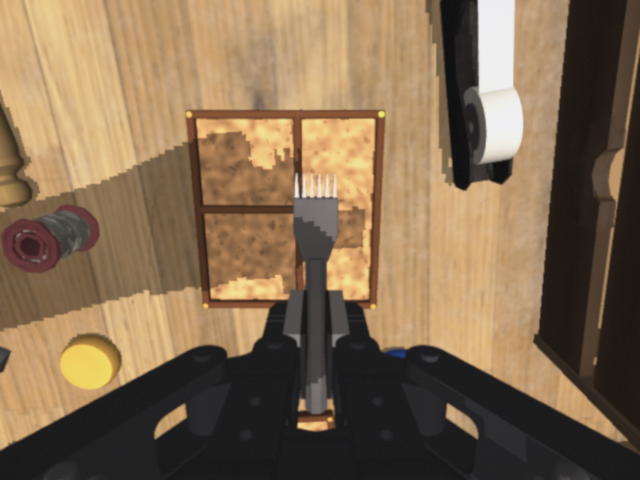

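```bash
cat >> h.py <<'E'
def trayfit(c,lx,ly,px,z=.008):
    from scipy.optimize import least_squares
    o=np.array([[lx-5,ly-5],[lx-5,5-ly],[5-lx,5-ly],[5-lx,ly-5]])/2000
    w=p2w(c,px,z)[:,:2]
    def f(v):
        C,S=np.cos(v[2]),np.sin(v[2]);return ((o@np.array([[C,S],[-S,C]])+v[:2])-w).ravel()
    r=least_squares(f,[*w.mean(0),0]);print('tray',r.x.round(4),'res',(r.fun*1000).round(1));return r.x
def loc(t,x,y):
    C,S=np.cos(t[2]),np.sin(t[2]);return np.array([t[0]+C*x-S*y,t[1]+S*x+C*y])
E
python3 - <<'E'
from h import *
import pickle
c=pickle.load(open('w5.pkl','rb'))
t=trayfit(c,.117*1000,127,[(380.5,114.5),(374,306),(206,306),(189,114.5)])
print(loc(t,.0315,0),loc(t,-.0245,.0325),loc(t,-.0245,-.0285))
h=cv2.cvtColor(c['img'],cv2.COLOR_RGB2HSV);m=cv2.inRange(h,(22,150,100),(34,255,255))
k,l,s,ce=cv2.connectedComponentsWithStats(m)
for i in range(1,k):
    if s[i,4]>800:print(ce[i],s[i],p2w(c,[ce[i]],.012))
print('wax',p2w(c,[(91,361)],.011),'reel top',p2w(c,[(32,246)],.042),'reel bottom',p2w(c,[(75,228)],.003))
E
```

```text
tray [ 0.5901  0.0634 -0.0685] res [ 0.6  0.5 -0.  -0.4 -0.2 -0.2 -0.4  0.1]
[0.62147669 0.06126356] [0.56783338 0.0975216 ] [0.56365671 0.03666476]
[ 82.35403226 363.69919355] [  61  345   51   42 1240] [[ 0.44084991 -0.02842336  0.012     ]]
wax [[ 0.44648834 -0.02737816  0.011     ]] reel top [[0.45257358 0.06438045 0.042     ]] reel bottom [[0.4528143  0.06452424 0.003     ]]
```

arm_command --series '[[[0.034,0.017,-0.06],[0.0025,-0.0076,0.003]],[[0,0,-0.06],[0,0,0]],[[0,0,-0.04],[0,0,0]],[[0,0,0],[0,0,0]],[[0,0,0],[0,0,0]]]'

```text
clock: 6.02
position: [0.6199, 0.0459, 0.0456]
ee_rot: [[0.997, -0.079, -0.0], [-0.079, -0.997, -0.004], [0.0, 0.004, -1.0]]
wrist_force: [-0.1, -0.4, -0.5]
finger_gap: 0.0064
```

```bash
python3 -c "
from h import *
st();need(.621,.0543,.008,-3.9)"
```

```text
t 6.03 pos [0.6199 0.0459 0.0456] yaw -4.53 tilt [-0.    -0.004 -1.   ] F [-0.1 -0.4 -0.5] gap 0.0064 q7 -0.42
need d(share) [ 0.0027  0.0209 -0.0941] rot share [ 0.0018 -0.      0.0052]
```

arm_command --series '[[[0.003,0.022,-0.04],[0.002,0,0.005]],[[0,0,-0.02],[0,0,0]],[[0,0,0],[0,0,0]],[[0,0,0],[0,0,0]]]'

```text
clock: 6.52
position: [0.6222, 0.0561, 0.0213]
ee_rot: [[0.998, -0.067, 0.002], [-0.067, -0.998, 0.001], [0.002, -0.002, -1.0]]
wrist_force: [0.3, 0.4, -0.9]
finger_gap: 0.0067
```

```bash
python3 -c "
from h import *
st();need(.621,.0543,.008,-3.9);grab('w6')"
```

```text
t 6.53 pos [0.6222 0.0561 0.0213] yaw -3.85 tilt [ 0.002  0.001 -1.   ] F [ 0.3  0.4 -0.9] gap 0.0067 q7 -0.43
need d(share) [-0.0029 -0.0044 -0.0332] rot share [-0.0007  0.0011 -0.0004]
```

View pics/w6.png

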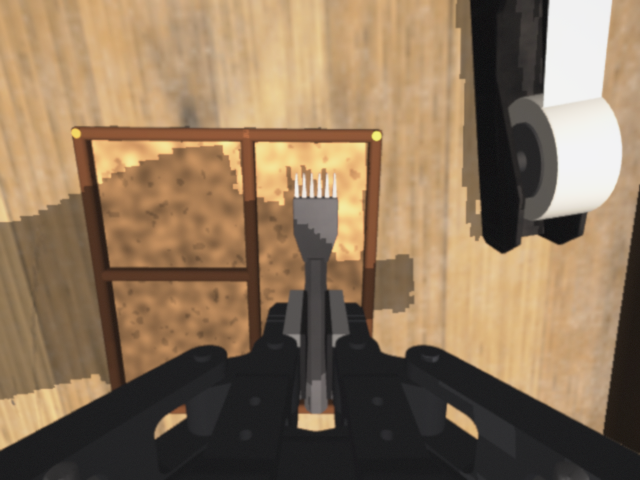

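arm_command --series '[[[-0.003,-0.004,-0.02],[0,0,0]],[[0,0,-0.015],[0,0,0]],[[0,0,0],[0,0,0]],[[0,0,0],[0,0,0]]]'

```text
clock: 7.08
position: [0.621, 0.0538, 0.0066]
ee_rot: [[0.998, -0.068, 0.003], [-0.068, -0.998, 0.001], [0.003, -0.001, -1.0]]
wrist_force: [0.5, -0.5, 0.1]
finger_gap: 0.0064
```

```bash
python3 -c "
from h import *
st();need(.621,.0543,.0065,-3.9)"
```

```text
t 7.08 pos [0.621  0.0538 0.0066] yaw -3.89 tilt [ 0.003  0.001 -1.   ] F [ 0.5 -0.5  0.1] gap 0.0064 q7 -0.43
need d(share) [-0.0001  0.0012 -0.0003] rot share [-0.0006  0.0013 -0.0001]
```

arm_command --series '[[[0,0,0],[0,0,0]],[[0,0,0],[0,0,0]],[[0,0,0],[0,0,0]],[[0,0,0.02],[0,0,0]],[[0,0,0.05],[0,0,0]],[[0,0,0.1],[0,0,0]],[[0,0,0.05],[0,0,0]],[[0,0,0],[0,0,0]]]' --fingers 0.15

```text
clock: 8.07
position: [0.6225, 0.0541, 0.1025]
ee_rot: [[0.998, -0.068, 0.008], [-0.068, -0.998, 0.002], [0.008, -0.002, -1.0]]
wrist_force: [0.9, 0.3, 0.2]
finger_gap: 0.0133
```

```bash
python3 -c "
from h import *
st();grab('w7');need(.4526,.0644,.1,45)"
```

```text
t 8.07 pos [0.6225 0.0541 0.1025] yaw -3.88 tilt [ 0.008  0.002 -1.   ] F [0.9 0.3 0.2] gap 0.0133 q7 -0.4
need d(share) [-0.4236  0.026  -0.004 ] rot share [-0.002   0.0026  0.4073]
```

View pics/w7.png

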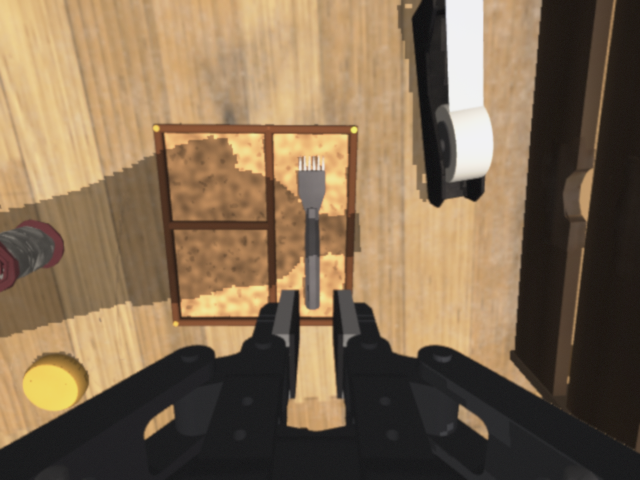

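arm_command --series '[[[-0.08,0.006,0],[0,0,0.06]],[[-0.1,0.006,0],[0,0,0.06]],[[-0.1,0.006,0],[0,0,0.06]],[[-0.08,0.006,0],[0,0,0.05]],[[-0.04,0.002,0],[0,0,0.04]],[[-0.01,0,0],[0,0,0]],[[0,0,0],[0,0,0]]]' --fingers 0.52

```text
clock: 9.0
position: [0.4507, 0.0635, 0.0987]
ee_rot: [[0.871, 0.492, -0.002], [0.492, -0.871, 0.005], [0.001, -0.005, -1.0]]
wrist_force: [0.3, 0.0, 0.8]
finger_gap: 0.0446
```

```bash
python3 -c "
from h import *
st();grab('w8');need(.4526,.0644,.1,30)"
```

```text
t 9.0 pos [0.4507 0.0635 0.0987] yaw 29.47 tilt [-0.002  0.005 -1.   ] F [0.3 0.  0.8] gap 0.0446 q7 -0.11
need d(share) [0.0038 0.0022 0.0031] rot share [-0.0023 -0.0007  0.0045]
```

View pics/w8.png

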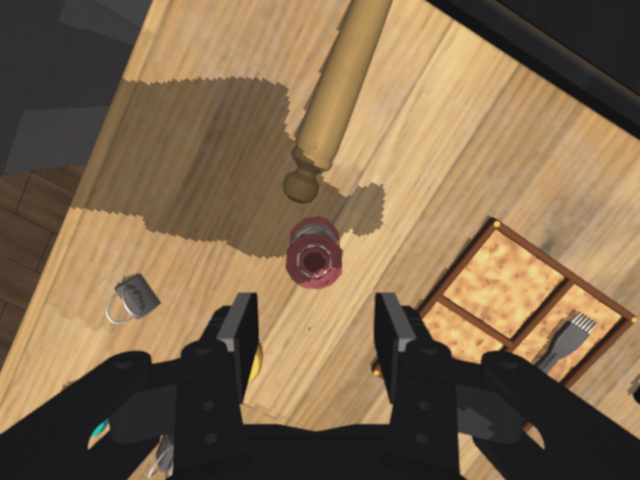

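Run:
```python
from h import *
import pickle
c=pickle.load(open('w8.pkl','rb'))
print(p2w(c,[(314.5,261)],.042),'bottom',p2w(c,[(314.5,232)],.003), 'slick knob',p2w(c,[(300,186)],.0125))
print(w2p(c,[.4526,.0644,.042]))
```

```text
[[0.44978074 0.06493656 0.042     ]] bottom [[0.44692337 0.06982255 0.003     ]] slick knob [[0.42525406 0.09141767 0.0125    ]]
[[318.68255674 264.36494747]]
```

arm_command --series '[[[-0.002,0.003,-0.06],[-0.002,0,0.004]],[[0,0,-0.07],[0,0,0]],[[0,0,-0.05],[0,0,0]],[[0,0,-0.015],[0,0,0]],[[0,0,0],[0,0,0]]]'

```text
clock: 9.68
position: [0.4582, 0.0655, 0.0187]
ee_rot: [[0.869, 0.494, 0.008], [0.494, -0.869, 0.002], [0.008, 0.002, -1.0]]
wrist_force: [-0.1, -1.0, -0.9]
finger_gap: 0.0446
```

```bash
python3 -c "
from h import *
st();grab('w9');need(.450,.0645,.017,30)"
```

```text
t 9.68 pos [0.4582 0.0655 0.0187] yaw 29.63 tilt [ 0.008  0.002 -1.   ] F [-0.1 -1.  -0.9] gap 0.0446 q7 -0.21
need d(share) [-0.021  -0.0027 -0.0051] rot share [-0.0011  0.004   0.0032]
```

View pics/w9.png

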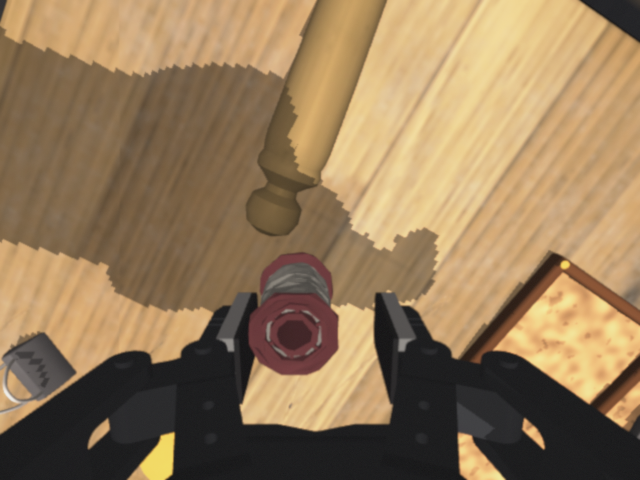

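arm_command --series '[[[-0.02,-0.003,-0.003],[-0.001,0.004,0.003]],[[0,0,0],[0,0,0]]]'

```text
clock: 9.98
position: [0.4506, 0.0643, 0.0189]
ee_rot: [[0.866, 0.5, 0.002], [0.5, -0.866, 0.001], [0.002, 0.0, -1.0]]
wrist_force: [0.7, 0.2, 0.1]
finger_gap: 0.0445
```

```bash
python3 -c "
from h import *
st();c=grab('w10');need(.450,.0645,.017,30)
print(p2w(c,[(294,333)],.042))"
```

```text
t 9.97 pos [0.4506 0.0643 0.0189] yaw 29.97 tilt [ 0.002  0.001 -1.   ] F [0.7 0.2 0.1] gap 0.0445 q7 -0.21
need d(share) [-0.003   0.0001 -0.0048] rot share [-0.0005  0.0012  0.0003]
[[0.44296757 0.06413188 0.042     ]]
```

View pics/w10.png

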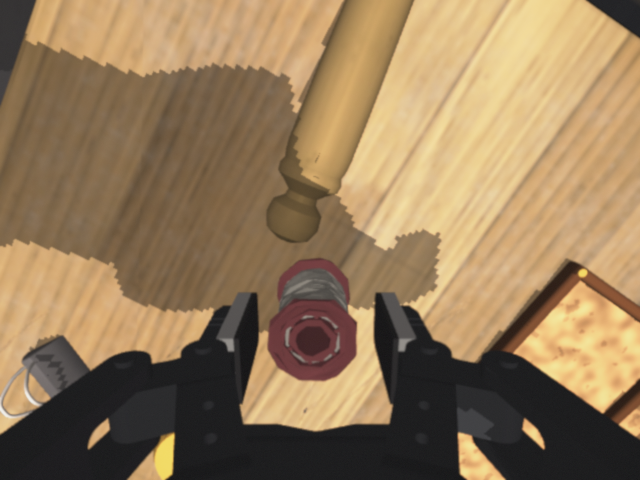

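```bash
python3 -c "
from h import *
import pickle
c=pickle.load(open('w10.pkl','rb'))
print(p2w(c,[(313.5,341)],.042),p2w(c,[(314,298)],.003))"
```

```text
[[0.44998187 0.06478704 0.042     ]] [[0.45104449 0.0630798  0.003     ]]
```

arm_command --series '[[[-0.002,0,-0.004],[0,0,0]],[[0,0,0],[0,0,0]],[[0,0,0],[0,0,0]],[[0,0,0],[0,0,0]]]' --fingers 0.2 --squeeze 35

```text
clock: 10.52
position: [0.4512, 0.0646, 0.0183]
ee_rot: [[0.867, 0.499, 0.005], [0.499, -0.867, 0.002], [0.005, 0.001, -1.0]]
wrist_force: [0.0, -0.0, -0.2]
finger_gap: 0.0273
```

```bash
python3 -c "
from h import *
st();grab('w11')"
```

```text
t 10.53 pos [0.4512 0.0646 0.0183] yaw 29.94 tilt [ 0.005  0.002 -1.   ] F [ 0.  -0.  -0.2] gap 0.0273 q7 -0.21
```

View pics/w11.png

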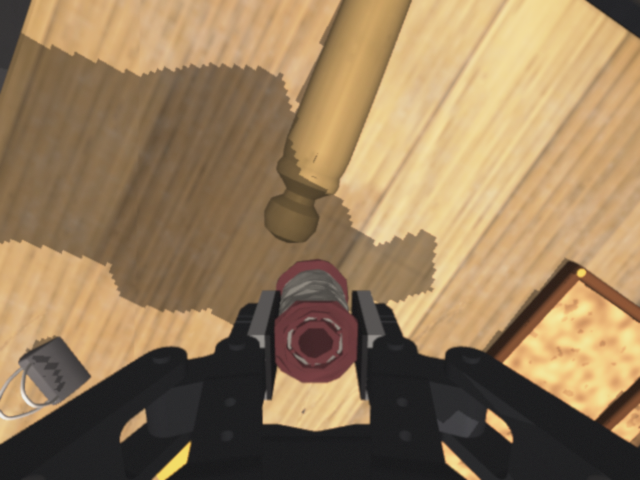

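arm_command --series '[[[0,0,0],[0,0,0]],[[0,0,0.03],[0,0,0]],[[0,0,0.06],[0,0,0]],[[0.03,0.01,0.03],[0,0,0]],[[0.08,0.022,0],[0,0,0]],[[0.08,0.022,0],[0,0,0]],[[0.06,0.018,0],[0,0,0]],[[0.03,0.008,0],[0,0,0]],[[0,0,0],[0,0,0]],[[0,0,0],[0,0,0]]]' --fingers 0

```text
clock: 11.82
position: [0.5619, 0.0949, 0.0724]
ee_rot: [[0.867, 0.498, 0.001], [0.498, -0.867, -0.001], [0.0, 0.001, -1.0]]
wrist_force: [-0.1, -0.3, -0.9]
finger_gap: 0.0271
```

```bash
python3 -c "
from h import *
st();grab('w12');need(.5678,.0975,.022,30)"
```

```text
t 11.82 pos [0.5619 0.0949 0.0724] yaw 29.88 tilt [ 0.001 -0.001 -1.   ] F [-0.1 -0.3 -0.9] gap 0.0271 q7 -0.1
need d(share) [ 0.0147  0.0065 -0.126 ] rot share [0.0004 0.0005 0.001 ]
```

View pics/w12.png

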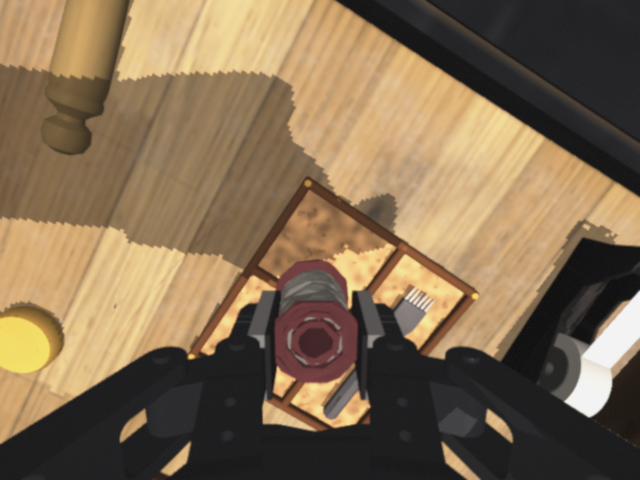

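arm_command --series '[[[0.014,0.006,-0.03],[0,0,0]],[[0,0,-0.04],[0,0,0]],[[0,0,-0.03],[0,0,0]],[[0,0,0],[0,0,0]],[[0,0,0],[0,0,0]]]'

```text
clock: 12.5
position: [0.5649, 0.0968, 0.0281]
ee_rot: [[0.867, 0.499, -0.004], [0.499, -0.867, -0.002], [-0.004, 0.0, -1.0]]
wrist_force: [-0.5, -0.7, -0.2]
finger_gap: 0.0271
```

```bash
python3 -c "
from h import *
st();need(.5678,.0975,.0218,30)"
```

```text
t 12.5 pos [0.5649 0.0968 0.0281] yaw 29.93 tilt [-0.004 -0.002 -1.   ] F [-0.5 -0.7 -0.2] gap 0.0271 q7 -0.13
need d(share) [ 0.0073  0.0019 -0.0158] rot share [ 0.0012 -0.0017  0.0006]
```

arm_command --series '[[[0.008,0.002,-0.012],[0.001,-0.0017,0]],[[0,0,-0.005],[0,0,0]],[[0,0,0],[0,0,0]]]'

```text
clock: 12.88
position: [0.569, 0.0978, 0.0216]
ee_rot: [[0.867, 0.499, 0.002], [0.499, -0.867, 0.0], [0.002, 0.001, -1.0]]
wrist_force: [-0.3, 0.0, -0.3]
finger_gap: 0.0271
```

```bash
python3 -c "
from h import *
st();need(.5678,.0975,.0215,30)"
```

```text
t 12.88 pos [0.569  0.0978 0.0216] yaw 29.92 tilt [ 0.002  0.    -1.   ] F [-0.3  0.  -0.3] gap 0.0271 q7 -0.14
need d(share) [-0.0029 -0.0007 -0.0002] rot share [-0.0001  0.0008  0.0007]
```

arm_command --series '[[[0,0,0],[0,0,0]],[[0,0,0],[0,0,0]],[[0,0,0],[0,0,0]],[[0,0,0.03],[0,0,0]],[[0,0,0.06],[0,0,0]],[[0,0,0.1],[0,0,0]],[[0,0,0.05],[0,0,0]],[[0,0,0],[0,0,0]]]' --fingers 0.52

```text
clock: 13.88
position: [0.5693, 0.0978, 0.1236]
ee_rot: [[0.867, 0.499, 0.004], [0.499, -0.867, 0.0], [0.004, 0.002, -1.0]]
wrist_force: [0.8, 0.1, -0.0]
finger_gap: 0.0444
```

```bash
python3 -c "
from h import *
st();grab('w13');need(.4455,-.029,.1,0)"
```

```text
t 13.88 pos [0.5693 0.0978 0.1236] yaw 29.93 tilt [ 0.004  0.    -1.   ] F [ 0.8  0.1 -0. ] gap 0.0444 q7 -0.06
need d(share) [-0.3081 -0.3167 -0.0569] rot share [ 0.0003  0.0013 -0.2495]
```

View pics/w13.png

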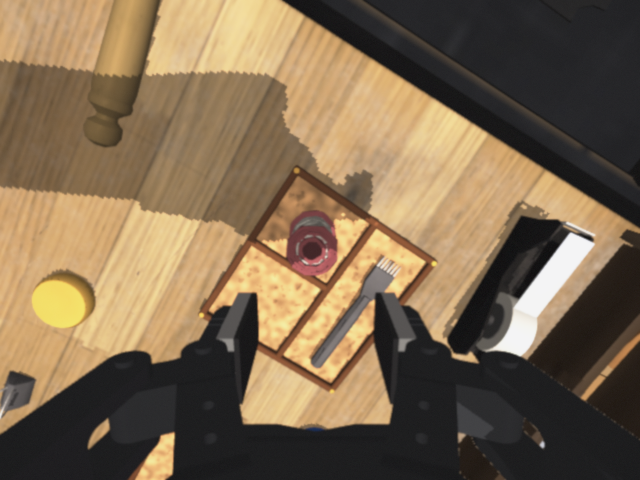

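arm_command --series '[[[-0.05,-0.05,0],[0,0,-0.045]],[[-0.08,-0.08,-0.01],[0,0,-0.06]],[[-0.08,-0.08,-0.015],[0,0,-0.06]],[[-0.06,-0.06,-0.015],[0,0,-0.06]],[[-0.03,-0.035,-0.015],[0,0,-0.02]],[[0,0,0],[0,0,0]],[[0,0,0],[0,0,0]]]' --fingers 0.7

```text
clock: 14.8
position: [0.4444, -0.0254, 0.0966]
ee_rot: [[1.0, -0.002, -0.001], [-0.002, -1.0, -0.0], [-0.001, 0.0, -1.0]]
wrist_force: [-0.2, -0.4, 0.7]
finger_gap: 0.0595
```

Run:
```python
from h import *
st();c=grab('w14');need(.4455,-.029,.1,0)
h=cv2.cvtColor(c['img'],cv2.COLOR_RGB2HSV);m=cv2.inRange(h,(22,170,90),(34,255,255))
k,l,s,ce=cv2.connectedComponentsWithStats(m)
for i in range(1,k):
    if s[i,4]>1200:print(ce[i],s[i],p2w(c,[ce[i]],.0125))
```

```text
t 14.8 pos [ 0.4444 -0.0254  0.0966] yaw -0.13 tilt [-0.001 -0.    -1.   ] F [-0.2 -0.4  0.7] gap 0.0595 q7 -0.32
need d(share) [ 0.0026 -0.0093  0.0084] rot share [ 0.     -0.0004  0.001 ]
```

View pics/w14.png

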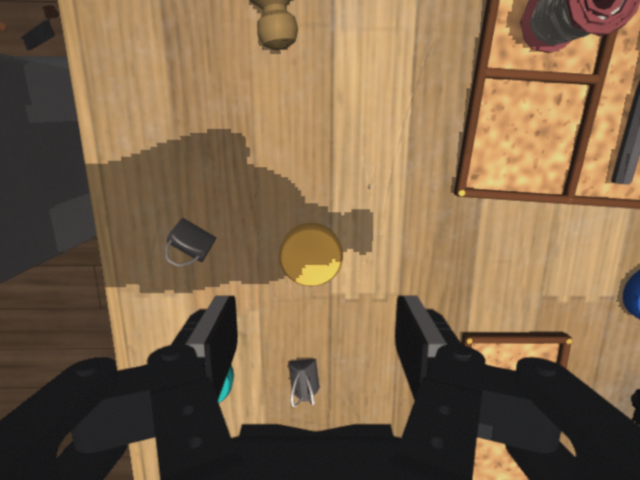

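Run:
```python
from h import *
import pickle
c=pickle.load(open('w14.pkl','rb'))
print(p2w(c,[(311.5,254)],.013),p2w(c,[(281,254),(342,254)],.012));print('clip',p2w(c,[(213,240),(182,224),(182,265)],[.01]))
need(.4428,-.0315,.006,0)
```

```text
[[ 0.44255668 -0.02840222  0.013     ]] [[ 0.42446205 -0.02870669  0.012     ]
 [ 0.46062597 -0.02873726  0.012     ]]
clip [[ 0.38429525 -0.02061253  0.01      ]
 [ 0.3669343  -0.01088308  0.01      ]
 [ 0.36459759 -0.03622393  0.01      ]]
need d(share) [-0.0041 -0.0155 -0.2266] rot share [ 0.     -0.0004  0.001 ]
```

arm_command --series '[[[-0.004,-0.009,-0.05],[0,0,0]],[[0,0,-0.06],[0,0,0]],[[0,0,-0.06],[0,0,0]],[[0,0,-0.02],[0,0,0]],[[0,0,0],[0,0,0]]]'

```text
clock: 15.48
position: [0.4521, -0.0235, 0.0196]
ee_rot: [[1.0, 0.008, 0.012], [0.008, -1.0, 0.005], [0.012, -0.005, -1.0]]
wrist_force: [0.9, 0.1, 0.6]
finger_gap: 0.0595
```

Run:
```python
from h import *
st();c=grab('w15');need(.4425,-.029,.0065,0)
```

```text
t 15.47 pos [ 0.4521 -0.0235  0.0196] yaw 0.45 tilt [ 0.012  0.005 -1.   ] F [0.9 0.1 0.6] gap 0.0595 q7 -0.37
need d(share) [-0.0245 -0.0137 -0.0337] rot share [-0.0023  0.0059 -0.0037]
```

View pics/w15.png

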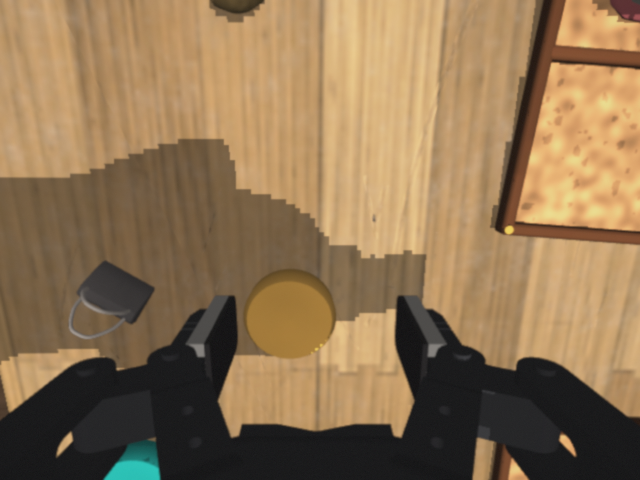

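arm_command --series '[[[-0.024,-0.012,0],[-0.002,0.006,-0.0037]],[[0,0,0],[0,0,0]]]'

```text
clock: 15.78
position: [0.4427, -0.0286, 0.0212]
ee_rot: [[1.0, -0.001, 0.001], [-0.001, -1.0, 0.0], [0.001, -0.0, -1.0]]
wrist_force: [-0.2, -0.6, 0.4]
finger_gap: 0.0596
```

Run:
```python
from h import *
import pickle
st();c=grab('w16');need(.4425,-.029,.0065,0)
b=pickle.load(open('w15.pkl','rb'))
print('wax from w15',p2w(b,[(290,312)],.0125))
```

```text
t 15.78 pos [ 0.4427 -0.0286  0.0212] yaw -0.03 tilt [ 0.001  0.    -1.   ] F [-0.2 -0.6  0.4] gap 0.0596 q7 -0.37
need d(share) [-0.0025 -0.0016 -0.0369] rot share [-0.0004  0.0011  0.0001]
wax from w15 [[ 0.44244068 -0.02676309  0.0125    ]]
```

View pics/w16.png

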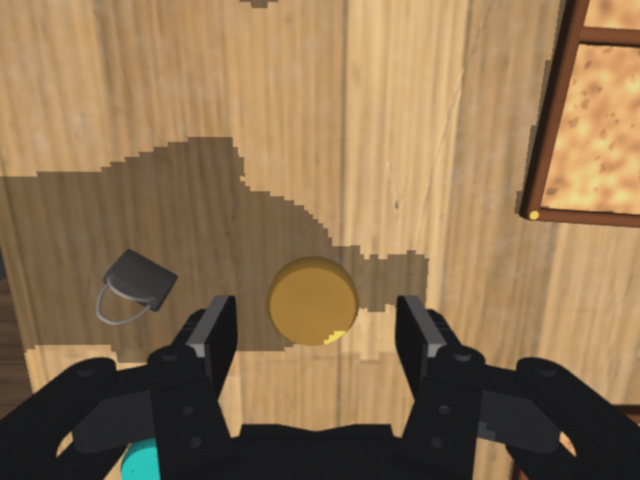

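arm_command --series '[[[-0.003,0.001,-0.025],[0,0.001,0]],[[0,0,-0.012],[0,0,0]],[[0,0,0],[0,0,0]]]'

```text
clock: 16.2
position: [0.4427, -0.028, 0.0058]
ee_rot: [[1.0, -0.001, 0.001], [-0.001, -1.0, 0.001], [0.001, -0.001, -1.0]]
wrist_force: [-0.6, 0.5, 0.9]
finger_gap: 0.0597
```

Run:
```python
from h import *
st();need(.4425,-.028,.006,0)
```

```text
t 16.2 pos [ 0.4427 -0.028   0.0058] yaw -0.03 tilt [ 0.001  0.001 -1.   ] F [-0.6  0.5  0.9] gap 0.0597 q7 -0.38
need d(share) [-0.0005  0.0001  0.0004] rot share [-0.0005  0.0006  0.0003]
```

arm_command --series '[[[0,0,0],[0,0,0]],[[0,0,0],[0,0,0]],[[0,0,0],[0,0,0]],[[0,0,0],[0,0,0]]]' --fingers 0.2 --squeeze 30

```text
clock: 16.7
position: [0.4429, -0.0279, 0.0062]
ee_rot: [[1.0, -0.0, 0.002], [-0.0, -1.0, 0.001], [0.002, -0.001, -1.0]]
wrist_force: [-0.2, 0.5, -0.4]
finger_gap: 0.0344
```

Run:
```python
from h import *
st();c=grab('w17');need(.5637,.0367,.0092,-3.9)
```

```text
t 16.7 pos [ 0.4429 -0.0279  0.0062] yaw -0.03 tilt [ 0.002  0.001 -1.   ] F [-0.2  0.5 -0.4] gap 0.0344 q7 -0.39
need d(share) [0.3019 0.1616 0.0077] rot share [-0.0004  0.0009 -0.0323]
```

View pics/w17.png

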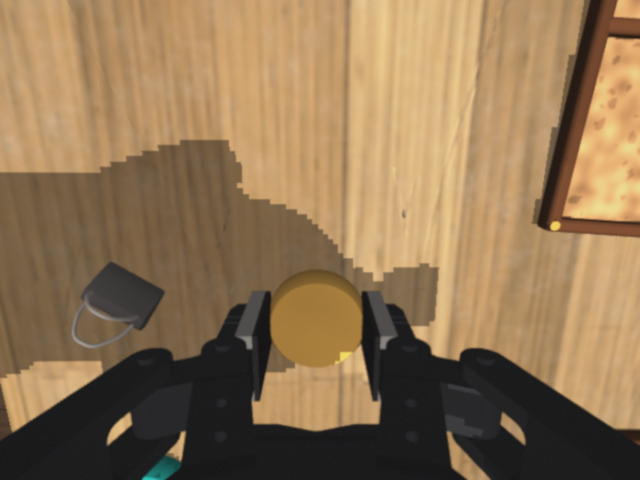

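arm_command --series '[[[0,0,0.02],[0,0,0]],[[0,0,0.06],[0,0,0]],[[0.04,0.022,0.04],[0,0,-0.006]],[[0.07,0.037,0],[0,0,-0.008]],[[0.07,0.037,0],[0,0,-0.008]],[[0.06,0.035,0],[0,0,-0.006]],[[0.04,0.02,0],[0,0,-0.004]],[[0.01,0.005,0],[0,0,0]],[[0,0,0],[0,0,0]]]' --fingers 0.1

```text
clock: 17.88
position: [0.5591, 0.0349, 0.0596]
ee_rot: [[0.997, -0.072, -0.0], [-0.072, -0.997, 0.0], [-0.0, -0.0, -1.0]]
wrist_force: [-0.2, -0.0, -1.0]
finger_gap: 0.0346
```

Run:
```python
from h import *
import pickle
st();c=grab('w18');need(.5637,.0367,.0092,-3.9)
print(p2w(pickle.load(open('w17.pkl','rb')),[(317,319)],.0125))
```

```text
t 17.88 pos [0.5591 0.0349 0.0596] yaw -4.11 tilt [-0.  0. -1.] F [-0.2 -0.  -1. ] gap 0.0346 q7 -0.45
need d(share) [ 0.0121  0.005  -0.126 ] rot share [-0.0001 -0.0003  0.0018]
[[ 0.4440786  -0.02747458  0.0125    ]]
```

View pics/w18.png

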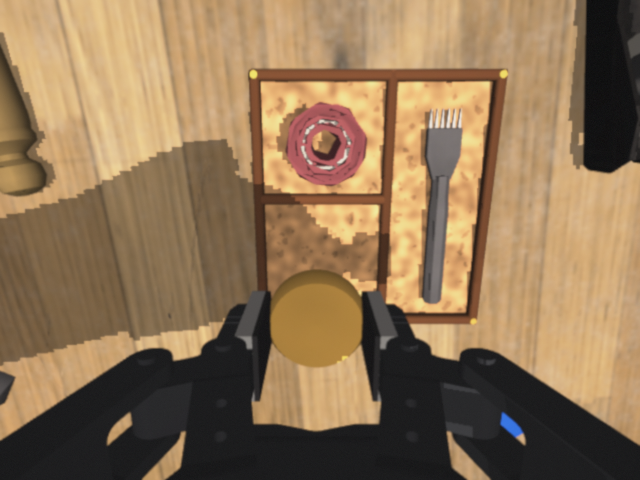

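Wax is held well and both earlier items sit properly. Lowering in stages.

arm_command --series '[[[0.011,0.005,-0.03],[0,0,0.002]],[[0,0,-0.04],[0,0,0]],[[0,0,-0.02],[0,0,0]],[[0,0,0],[0,0,0]],[[0,0,0],[0,0,0]]]'

```text
clock: 18.55
position: [0.5602, 0.0351, 0.0198]
ee_rot: [[0.998, -0.069, -0.006], [-0.069, -0.998, -0.001], [-0.006, 0.002, -1.0]]
wrist_force: [0.5, 0.2, 0.6]
finger_gap: 0.0345
```

Run:
```python
from h import *
st();need(.5637,.0367,.0095,-3.9)
```

```text
t 18.55 pos [0.5602 0.0351 0.0198] yaw -3.93 tilt [-0.006 -0.001 -1.   ] F [0.5 0.2 0.6] gap 0.0345 q7 -0.46
need d(share) [ 0.0087  0.004  -0.0258] rot share [ 0.0007 -0.0027  0.0002]
```

arm_command --series '[[[0.009,0.004,-0.015],[0,-0.0027,0]],[[0,0,-0.012],[0,0,0]],[[0,0,0],[0,0,0]]]'

```text
clock: 18.92
position: [0.5649, 0.037, 0.0091]
ee_rot: [[0.998, -0.069, 0.002], [-0.069, -0.998, -0.001], [0.002, 0.001, -1.0]]
wrist_force: [0.0, -1.0, 0.5]
finger_gap: 0.0342
```

Run:
```python
from h import *
st();need(.5637,.0367,.0095,-3.9)
```

```text
t 18.93 pos [0.5649 0.037  0.0091] yaw -3.93 tilt [ 0.002 -0.001 -1.   ] F [ 0.  -1.   0.5] gap 0.0342 q7 -0.47
need d(share) [-0.003  -0.0008  0.0011] rot share [0.0005 0.0011 0.0002]
```

arm_command --series '[[[0,0,0],[0,0,0]],[[0,0,0],[0,0,0]],[[0,0,0],[0,0,0]],[[0,0,0.03],[0,0,0]],[[0,0,0.06],[0,0,0]],[[0,0,0.1],[0,0,0]],[[0,0,0.06],[0,0,0]],[[0,0,0],[0,0,0]]]' --fingers 0.55

```text
clock: 19.92
position: [0.5648, 0.0369, 0.1145]
ee_rot: [[0.998, -0.068, 0.004], [-0.068, -0.998, -0.001], [0.004, 0.001, -1.0]]
wrist_force: [1.0, -0.5, -1.3]
finger_gap: 0.0468
```

Run:
```python
from h import *
st();c=grab('w19');need(.4175,.150,.12,7.3)
```

```text
t 19.93 pos [0.5648 0.0369 0.1145] yaw -3.93 tilt [ 0.004 -0.001 -1.   ] F [ 1.  -0.5 -1.3] gap 0.0468 q7 -0.42
need d(share) [-0.3667  0.2831  0.016 ] rot share [0.0006 0.0011 0.0936]
```

View pics/w19.png

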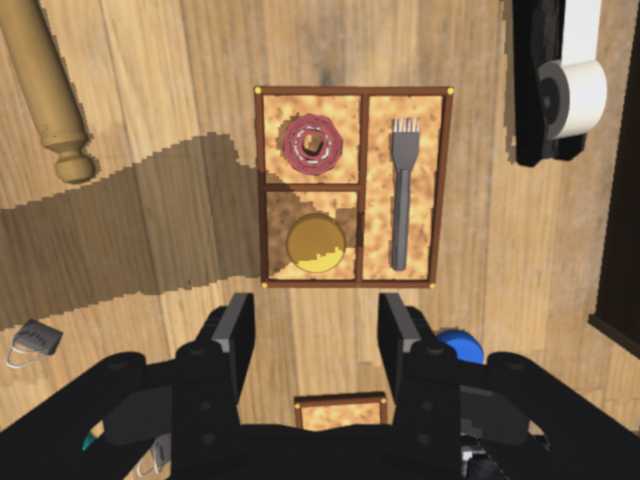

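arm_command --series '[[[-0.07,0.055,0.008],[0,0,0.015]],[[-0.09,0.07,0.008],[0,0,0.02]],[[-0.09,0.07,0.006],[0,0,0.02]],[[-0.07,0.055,0],[0,0,0.02]],[[-0.04,0.03,0],[0,0,0.015]],[[0,0,0],[0,0,0]],[[0,0,0],[0,0,0]]]'

```text
clock: 20.85
position: [0.4132, 0.1485, 0.1176]
ee_rot: [[0.992, 0.123, -0.006], [0.123, -0.992, -0.005], [-0.006, 0.004, -1.0]]
wrist_force: [-0.5, 0.3, -0.5]
finger_gap: 0.0467
```

Run:
```python
from h import *
st();c=grab('w20');need(.4175,.150,.12,7.3)
```

```text
t 20.85 pos [0.4132 0.1485 0.1176] yaw 7.08 tilt [-0.006 -0.005 -1.   ] F [-0.5  0.3 -0.5] gap 0.0467 q7 -0.59
need d(share) [0.0106 0.0041 0.0059] rot share [ 0.0022 -0.0028  0.002 ]
```

View pics/w20.png

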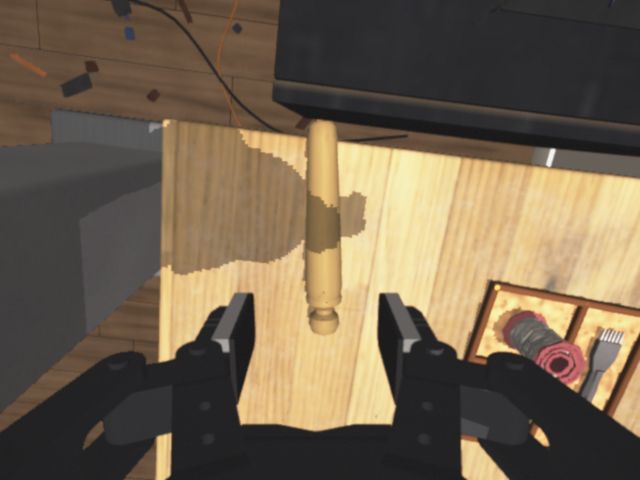

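Run:
```python
from h import *
import pickle
c=pickle.load(open('w20.pkl','rb'))
a,b=p2w(c,[(321.5,120),(324,334)],.0125);d=b-a
print(a,b,np.linalg.norm(d),(a+b)/2,'yaw',np.degrees(np.arctan2(d[1],d[0]))+90)
m=p2w(c,[(306.5,220),(341,220)],.0125);print(m,m.mean(0))
```

```text
[0.40757236 0.22075898 0.0125    ] [0.42729764 0.0816337  0.0125    ] 0.14051665100752067 [0.417435   0.15119634 0.0125    ] yaw 8.069653234952412
[[0.40592008 0.15976929 0.0125    ]
 [0.42751682 0.16250653 0.0125    ]] [0.41671845 0.16113791 0.0125    ]
```

arm_command --series '[[[0.008,0.006,-0.06],[0.002,-0.0028,0.007]],[[0,0,-0.07],[0,0,0]],[[0,0,-0.06],[0,0,0]],[[0,0,-0.02],[0,0,0]],[[0,0,0],[0,0,0]]]'

```text
clock: 21.52
position: [0.4233, 0.1477, 0.0312]
ee_rot: [[0.992, 0.127, 0.007], [0.127, -0.992, -0.0], [0.006, 0.001, -1.0]]
wrist_force: [-0.0, 0.1, -0.2]
finger_gap: 0.0467
```

Run:
```python
from h import *
st();c=grab('w21');need(.4174,.1512,.0055,8.)
```

```text
t 21.52 pos [0.4233 0.1477 0.0312] yaw 7.29 tilt [ 0.007 -0.    -1.   ] F [-0.   0.1 -0.2] gap 0.0467 q7 -0.66
need d(share) [-0.0152  0.0083 -0.0652] rot share [-0.0002  0.0034  0.0059]
```

View pics/w21.png

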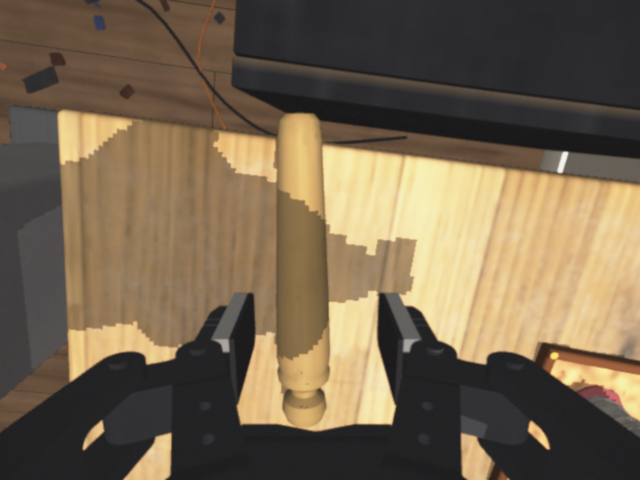

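arm_command --series '[[[-0.015,0.009,-0.01],[0,0.0034,0.006]],[[0,0,-0.01],[0,0,0]],[[0,0,0],[0,0,0]]]'

```text
clock: 21.95
position: [0.4181, 0.1521, 0.0247]
ee_rot: [[0.99, 0.14, 0.003], [0.14, -0.99, 0.002], [0.003, -0.002, -1.0]]
wrist_force: [-0.2, -0.4, 0.4]
finger_gap: 0.0467
```

Run:
```python
from h import *
st();need(.4174,.1512,.0055,8.)
```

```text
t 21.95 pos [0.4181 0.1521 0.0247] yaw 8.03 tilt [ 0.003  0.002 -1.   ] F [-0.2 -0.4  0.4] gap 0.0467 q7 -0.67
need d(share) [-0.0018 -0.0023 -0.048 ] rot share [-0.001   0.0012 -0.0003]
```

arm_command --series '[[[-0.002,-0.002,-0.03],[0,0.001,0]],[[0,0,-0.015],[0,0,0]],[[0,0,-0.003],[0,0,0]],[[0,0,0],[0,0,0]]]'

```text
clock: 22.45
position: [0.4174, 0.1512, 0.0041]
ee_rot: [[0.99, 0.14, 0.0], [0.14, -0.99, 0.002], [0.001, -0.002, -1.0]]
wrist_force: [0.3, -0.4, -0.2]
finger_gap: 0.0472
```

Run:
```python
from h import *
st();c=grab('w22');need(.4174,.1512,.0055,8.)
```

```text
t 22.45 pos [0.4174 0.1512 0.0041] yaw 8.03 tilt [ 0.     0.002 -1.   ] F [ 0.3 -0.4 -0.2] gap 0.0472 q7 -0.68
need d(share) [-0.0001 -0.0002  0.0033] rot share [-0.001   0.0003 -0.0003]
```

View pics/w22.png

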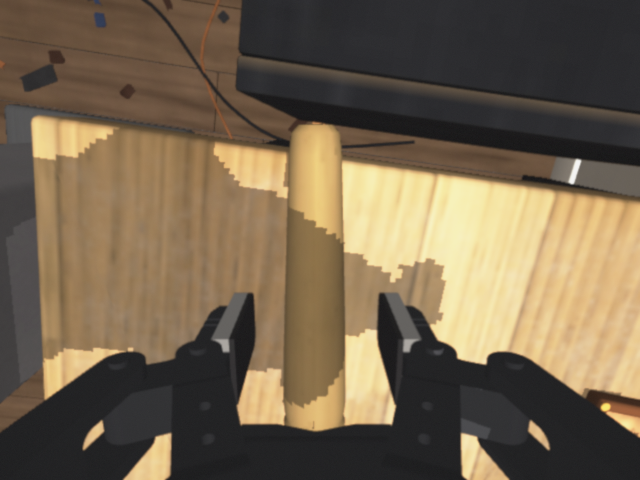

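arm_command --series '[[[0,0,0.004],[0,0,0]],[[0,0,0],[0,0,0]],[[0,0,0],[0,0,0]],[[0,0,0],[0,0,0]]]' --fingers 0.05 --squeeze 45

```text
clock: 23.0
position: [0.4177, 0.1513, 0.0066]
ee_rot: [[0.99, 0.139, 0.002], [0.139, -0.99, 0.003], [0.002, -0.002, -1.0]]
wrist_force: [0.1, 0.2, 0.3]
finger_gap: 0.0201
```

Run:
```python
from h import *
st()
```

```text
t 23.0 pos [0.4177 0.1513 0.0066] yaw 8.01 tilt [ 0.002  0.003 -1.   ] F [0.1 0.2 0.3] gap 0.0201 q7 -0.68
```

arm_command --series '[[[0,0,0.02],[0,0,0]],[[0,0,0.07],[0,0,0]],[[0.02,-0.04,0.08],[0,0,-0.008]],[[0.05,-0.1,0.04],[0,0,-0.01]],[[0.06,-0.12,0],[0,0,-0.01]],[[0.06,-0.12,0],[0,0,-0.01]],[[0.06,-0.12,0],[0,0,-0.01]],[[0.06,-0.12,0],[0,0,-0.01]],[[0.05,-0.1,0],[0,0,-0.008]],[[0.03,-0.06,0],[0,0,0]],[[0,0,0],[0,0,0]],[[0,0,0],[0,0,0]]]'

```text
clock: 24.5
position: [0.5752, -0.1714, 0.0986]
ee_rot: [[1.0, 0.001, 0.006], [0.001, -1.0, 0.002], [0.006, -0.002, -1.0]]
wrist_force: [-0.6, 0.0, 0.1]
finger_gap: 0.0198
```

Run:
```python
from h import *
st();c=grab('w23');need(.5746,-.17,.1,0)
```

```text
t 24.5 pos [ 0.5752 -0.1714  0.0986] yaw 0.04 tilt [ 0.006  0.002 -1.   ] F [-0.6  0.   0.1] gap 0.0198 q7 -0.08
need d(share) [-0.0015  0.0036  0.0035] rot share [-0.0006  0.0028 -0.0005]
```

View pics/w23.png

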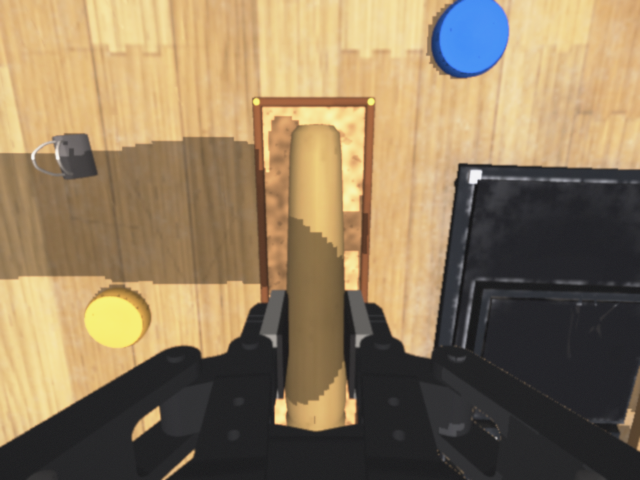

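Run:
```python
from h import *
import pickle
c=pickle.load(open('w23.pkl','rb'))
print('L dots',p2w(c,[(256.5,101.5),(371,101)],.008))
print('walls inner/outer at row 250: ',p2w(c,[(260,250),(366,250)],.008))
print('slick end',p2w(c,[(315,126)],.105),'wax',p2w(c,[(117,317)],.0125),'press',p2w(c,[(475,165)],.02))
```

```text
L dots [[ 0.54384409 -0.08904531  0.008     ]
 [ 0.60649488 -0.08865319  0.008     ]]
walls inner/outer at row 250:  [[ 0.54260492 -0.1740063   0.008     ]
 [ 0.60689581 -0.17400838  0.008     ]]
slick end [[ 0.57547076 -0.10208629  0.105     ]] wax [[ 0.45345977 -0.21594912  0.0125    ]] press [[ 0.66249014 -0.12213185  0.02      ]]
```

arm_command --series '[[[0,0.004,-0.06],[-0.0006,0.0028,0]],[[0,0,-0.07],[0,0,0]],[[0,0,-0.05],[0,0,0]],[[0,0,-0.01],[0,0,0]],[[0,0,0],[0,0,0]]]'

```text
clock: 25.18
position: [0.5736, -0.1606, 0.0227]
ee_rot: [[1.0, 0.013, -0.001], [0.013, -1.0, 0.003], [-0.001, -0.003, -1.0]]
wrist_force: [0.3, -1.4, -1.2]
finger_gap: 0.0202
```

Run:
```python
from h import *
st();need(.5751,-.1698,.0098,0)
```

```text
t 25.18 pos [ 0.5736 -0.1606  0.0227] yaw 0.76 tilt [-0.001  0.003 -1.   ] F [ 0.3 -1.4 -1.2] gap 0.0202 q7 -0.14
need d(share) [ 0.0036 -0.023  -0.0322] rot share [-0.0016 -0.0004 -0.0063]
```

arm_command --series '[[[0.003,-0.023,-0.005],[-0.0016,0,-0.006]],[[0,0,-0.01],[0,0,0]],[[0,0,0],[0,0,0]]]'

```text
clock: 25.55
position: [0.5761, -0.1706, 0.0184]
ee_rot: [[1.0, -0.0, 0.002], [-0.0, -1.0, -0.001], [0.002, 0.001, -1.0]]
wrist_force: [-0.1, -0.4, -0.7]
finger_gap: 0.02
```

Run:
```python
from h import *
st();need(.5751,-.1698,.0098,0);grab('w24')
```

```text
t 25.55 pos [ 0.5761 -0.1706  0.0184] yaw -0.01 tilt [ 0.002 -0.001 -1.   ] F [-0.1 -0.4 -0.7] gap 0.02 q7 -0.14
need d(share) [-0.0025  0.002  -0.0215] rot share [0.0005 0.0012 0.0001]
```

View pics/w24.png

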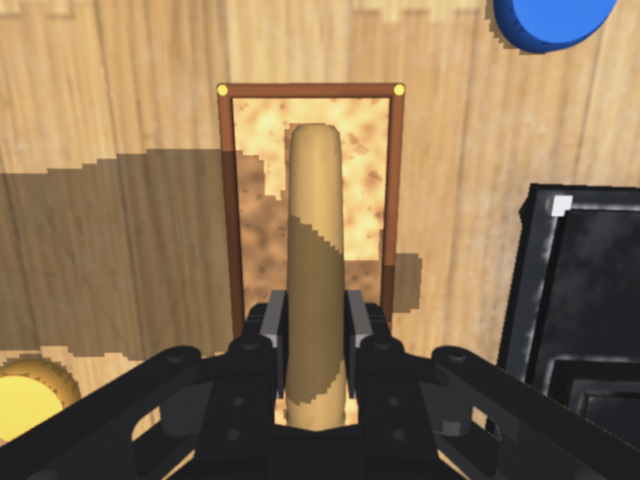

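Aligned; lower to contact height.

arm_command --series '[[[-0.002,0.002,-0.014],[0,0.001,0]],[[0,0,-0.007],[0,0,0]],[[0,0,0],[0,0,0]]]'

```text
clock: 25.98
position: [0.5755, -0.17, 0.0097]
ee_rot: [[1.0, -0.001, 0.001], [-0.001, -1.0, -0.001], [0.001, 0.001, -1.0]]
wrist_force: [0.6, 0.1, -1.4]
finger_gap: 0.0201
```

Run:
```python
from h import *
st();need(.5751,-.1698,.0098,0)
```

```text
t 25.98 pos [ 0.5755 -0.17    0.0097] yaw -0.03 tilt [ 0.001 -0.001 -1.   ] F [ 0.6  0.1 -1.4] gap 0.0201 q7 -0.15
need d(share) [-0.0009  0.0005  0.0003] rot share [0.0006 0.0004 0.0002]
```

arm_command --series '[[[0,0,0],[0,0,0]],[[0,0,0],[0,0,0]],[[0,0,0],[0,0,0]],[[0,0,0.03],[0,0,0]],[[0,0,0.06],[0,0,0]],[[0,0,0.1],[0,0,0]],[[0,0,0.05],[0,0,0]],[[0,0,0],[0,0,0]]]' --fingers 0.42

```text
clock: 26.98
position: [0.576, -0.1699, 0.1115]
ee_rot: [[1.0, -0.0, 0.003], [-0.0, -1.0, -0.002], [0.003, 0.002, -1.0]]
wrist_force: [-0.1, 0.2, -0.5]
finger_gap: 0.036
```

Run:
```python
from h import *
st();grab('w25');need(.450,-.217,.1,0)
```

```text
t 26.98 pos [ 0.576  -0.1699  0.1115] yaw -0.01 tilt [ 0.003 -0.002 -1.   ] F [-0.1  0.2 -0.5] gap 0.036 q7 -0.08
need d(share) [-0.3135 -0.1179 -0.0267] rot share [0.0008 0.0008 0.    ]
```

View pics/w25.png

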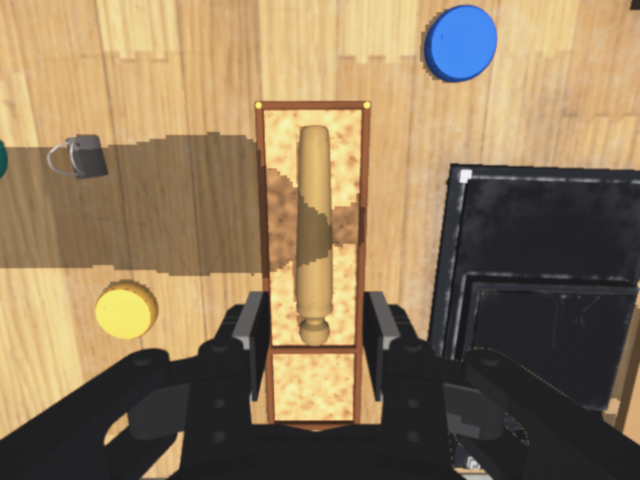

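arm_command --series '[[[-0.06,-0.02,0],[0,0,0]],[[-0.09,-0.035,0],[0,0,0]],[[-0.09,-0.035,-0.01],[0,0,0]],[[-0.05,-0.02,-0.01],[0,0,0]],[[-0.02,-0.008,0],[0,0,0]],[[0,0,0],[0,0,0]],[[0,0,0],[0,0,0]]]' --fingers 0.7

```text
clock: 27.9
position: [0.4496, -0.2157, 0.0992]
ee_rot: [[1.0, 0.003, 0.001], [0.003, -1.0, 0.002], [0.001, -0.002, -1.0]]
wrist_force: [-0.2, 0.0, 0.5]
finger_gap: 0.0597
```

Run:
```python
from h import *
st();grab('w26');need(.450,-.217,.1,0)
```

```text
t 27.9 pos [ 0.4496 -0.2157  0.0992] yaw 0.2 tilt [ 0.001  0.002 -1.   ] F [-0.2  0.   0.5] gap 0.0597 q7 0.01
need d(share) [ 0.0007 -0.0034  0.0019] rot share [-0.0009  0.0006 -0.0017]
```

View pics/w26.png

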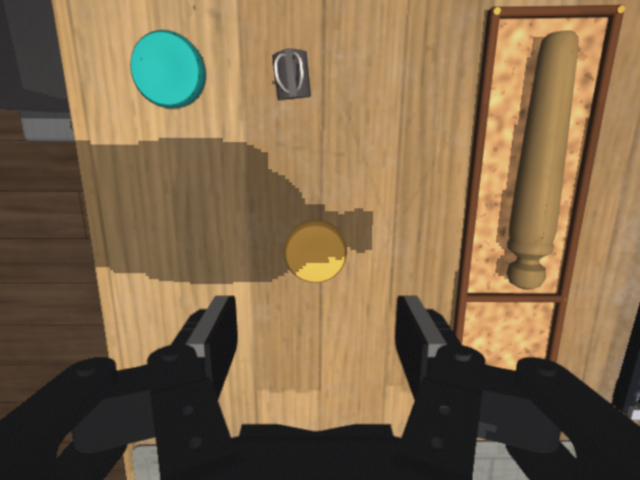

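Run:
```python
from h import *
import pickle
c=pickle.load(open('w26.pkl','rb'))
print(p2w(c,[(316,251.5)],.0125))
```

```text
[[ 0.45055099 -0.21801648  0.0125    ]]
```

arm_command --series '[[[0,-0.002,-0.04],[0,0,-0.0017]],[[-0.005,0,-0.06],[0,0,0]],[[-0.005,0,-0.06],[0,0,0]],[[0,0,-0.02],[0,0,0]],[[0,0,0],[0,0,0]]]'

```text
clock: 28.58
position: [0.4499, -0.2151, 0.0231]
ee_rot: [[1.0, 0.004, 0.006], [0.004, -1.0, 0.002], [0.006, -0.002, -1.0]]
wrist_force: [-0.2, 0.2, -0.5]
finger_gap: 0.0599
```

Run:
```python
from h import *
st();grab('w27');need(.450,-.217,.006,0)
```

```text
t 28.57 pos [ 0.4499 -0.2151  0.0231] yaw 0.21 tilt [ 0.006  0.002 -1.   ] F [-0.2  0.2 -0.5] gap 0.0599 q7 -0.07
need d(share) [-0.0003 -0.0046 -0.0437] rot share [-0.0009  0.003  -0.0017]
```

View pics/w27.png

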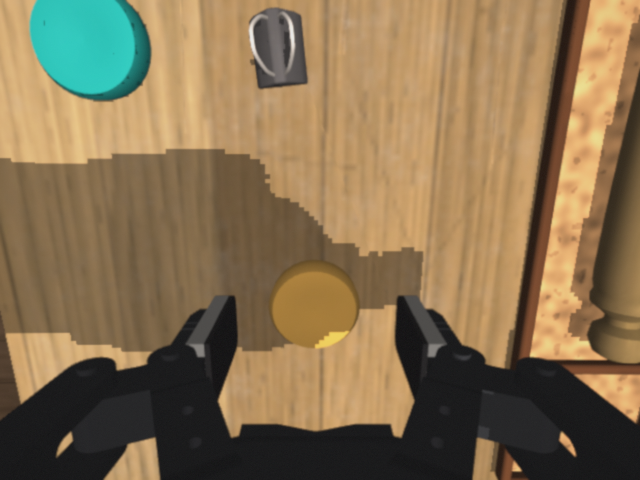

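arm_command --series '[[[0,-0.006,-0.025],[-0.001,0.003,-0.0017]],[[0,0,-0.015],[0,0,0]],[[0,0,-0.002],[0,0,0]],[[0,0,0],[0,0,0]]]'

```text
clock: 29.12
position: [0.4515, -0.2184, 0.0069]
ee_rot: [[1.0, -0.001, 0.003], [-0.001, -1.0, -0.001], [0.003, 0.001, -1.0]]
wrist_force: [-0.3, 0.1, -0.5]
finger_gap: 0.0598
```

Run:
```python
from h import *
st();need(.4502,-.2175,.006,0)
```

```text
t 29.12 pos [ 0.4515 -0.2184  0.0069] yaw -0.05 tilt [ 0.003 -0.001 -1.   ] F [-0.3  0.1 -0.5] gap 0.0598 q7 -0.08
need d(share) [-0.0033  0.0022 -0.0023] rot share [0.0006 0.0014 0.0004]
```

arm_command --series '[[[-0.002,0.001,-0.002],[0,0.001,0]],[[0,0,0],[0,0,0]],[[0,0,0],[0,0,0]],[[0,0,0],[0,0,0]],[[0,0,0],[0,0,0]]]' --fingers 0.2 --squeeze 30

```text
clock: 29.75
position: [0.4508, -0.218, 0.0068]
ee_rot: [[1.0, -0.001, 0.002], [-0.001, -1.0, -0.002], [0.002, 0.002, -1.0]]
wrist_force: [-0.4, -0.4, -0.7]
finger_gap: 0.0342
```

Run:
```python
from h import *
st();grab('w28');need(.5751,-.2823,.009,0)
```

```text
t 29.75 pos [ 0.4508 -0.218   0.0068] yaw -0.05 tilt [ 0.002 -0.002 -1.   ] F [-0.4 -0.4 -0.7] gap 0.0342 q7 -0.08
need d(share) [ 0.3109 -0.1607  0.0056] rot share [0.0008 0.0007 0.0004]
```

View pics/w28.png

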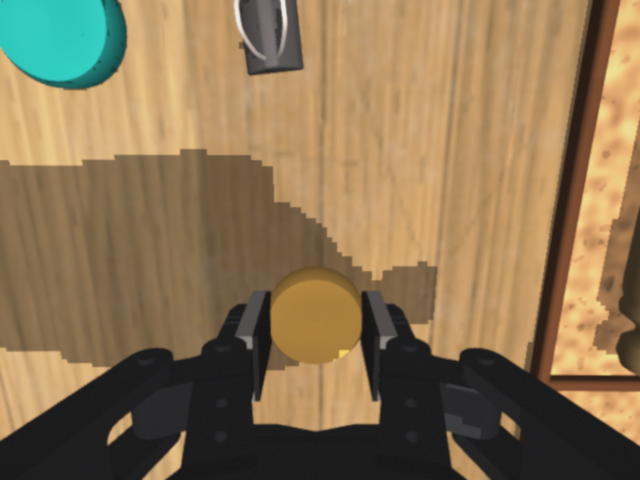

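arm_command --series '[[[0,0,0.02],[0,0,0]],[[0,0,0.06],[0,0,0]],[[0.04,-0.02,0.04],[0,0,0]],[[0.07,-0.037,0],[0,0,0]],[[0.08,-0.04,0],[0,0,0]],[[0.06,-0.035,0],[0,0,0]],[[0.04,-0.02,0],[0,0,0]],[[0.01,-0.005,0],[0,0,0]],[[0,0,0],[0,0,0]]]' --fingers 0.1

```text
clock: 30.92
position: [0.5712, -0.2824, 0.0603]
ee_rot: [[1.0, -0.001, -0.001], [-0.001, -1.0, -0.002], [-0.001, 0.002, -1.0]]
wrist_force: [-0.2, -0.3, -0.3]
finger_gap: 0.0342
```

Run:
```python
from h import *
st();grab('w29');need(.5751,-.2823,.01,0)
```

```text
t 30.93 pos [ 0.5712 -0.2824  0.0603] yaw -0.07 tilt [-0.001 -0.002 -1.   ] F [-0.2 -0.3 -0.3] gap 0.0342 q7 0.05
need d(share) [ 0.0105 -0.0002 -0.1257] rot share [ 0.0007 -0.0005  0.0005]
```

View pics/w29.png

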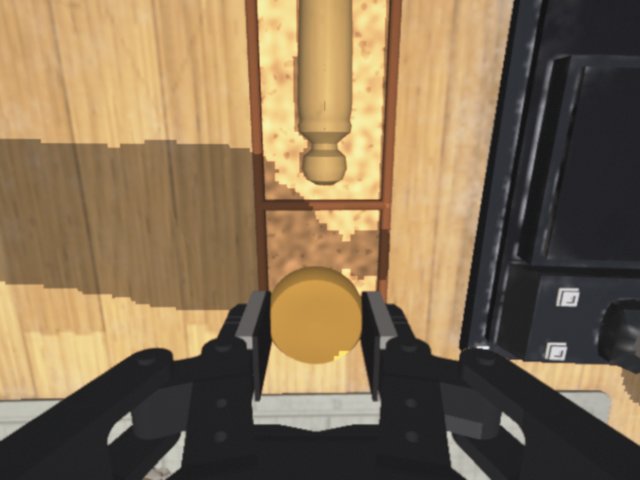

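arm_command --series '[[[0.01,0,-0.03],[0,0,0]],[[0,0,-0.04],[0,0,0]],[[0,0,-0.02],[0,0,0]],[[0,0,0],[0,0,0]],[[0,0,0],[0,0,0]]]'

```text
clock: 31.6
position: [0.572, -0.2805, 0.0204]
ee_rot: [[1.0, 0.0, -0.006], [0.0, -1.0, 0.0], [-0.006, -0.0, -1.0]]
wrist_force: [1.4, -0.4, 0.5]
finger_gap: 0.0346
```

Run:
```python
from h import *
st();need(.5751,-.2823,.01,0)
```

```text
t 31.6 pos [ 0.572  -0.2805  0.0204] yaw 0.01 tilt [-0.006  0.    -1.   ] F [ 1.4 -0.4  0.5] gap 0.0346 q7 0.03
need d(share) [ 0.0077 -0.0045 -0.0261] rot share [-0.0001 -0.0028 -0.0001]
```

arm_command --series '[[[0.007,-0.004,-0.015],[0,-0.0028,0]],[[0,0,-0.011],[0,0,0]],[[0,0,0],[0,0,0]]]'

```text
clock: 31.98
position: [0.5755, -0.2826, 0.01]
ee_rot: [[1.0, -0.0, 0.002], [-0.0, -1.0, -0.0], [0.002, 0.0, -1.0]]
wrist_force: [-0.3, -0.8, -0.3]
finger_gap: 0.0341
```

Run:
```python
from h import *
st();need(.5751,-.2823,.01,0)
```

```text
t 31.98 pos [ 0.5755 -0.2826  0.01  ] yaw -0.0 tilt [ 0.002 -0.    -1.   ] F [-0.3 -0.8 -0.3] gap 0.0341 q7 0.03
need d(share) [-0.0011  0.0007  0.    ] rot share [0.0002 0.0008 0.    ]
```

arm_command --series '[[[0,0,0],[0,0,0]],[[0,0,0],[0,0,0]],[[0,0,0],[0,0,0]],[[0,0,0.03],[0,0,0]],[[0,0,0.06],[0,0,0]],[[0,0,0.1],[0,0,0]],[[0,0,0.1],[0,0,0]],[[-0.05,0,0.1],[0,0,0]],[[-0.08,0,0.06],[0,0,0]],[[-0.05,0,0],[0,0,0]],[[0,0,0],[0,0,0]]]' --fingers 0.55

```text
clock: 33.35
position: [0.5024, -0.2822, 0.2006]
ee_rot: [[1.0, 0.001, 0.007], [0.001, -1.0, -0.004], [0.007, 0.004, -1.0]]
wrist_force: [0.6, -0.4, -0.8]
finger_gap: 0.047
```

Run:
```python
from h import *
st();grab('w30');c=get_image('top');save('topf.png',cv2.resize(c['img'][150:335,145:480],None,fx=2.35,fy=2.35,interpolation=cv2.INTER_CUBIC))
c=get_image('scene');save('scf.png',cv2.resize(c['img'][150:370,130:480],None,fx=2.2,fy=2.2,interpolation=cv2.INTER_CUBIC))
```

```text
t 33.35 pos [ 0.5024 -0.2822  0.2006] yaw 0.06 tilt [ 0.007 -0.004 -1.   ] F [ 0.6 -0.4 -0.8] gap 0.047 q7 0.18
```

View pics/w30.png

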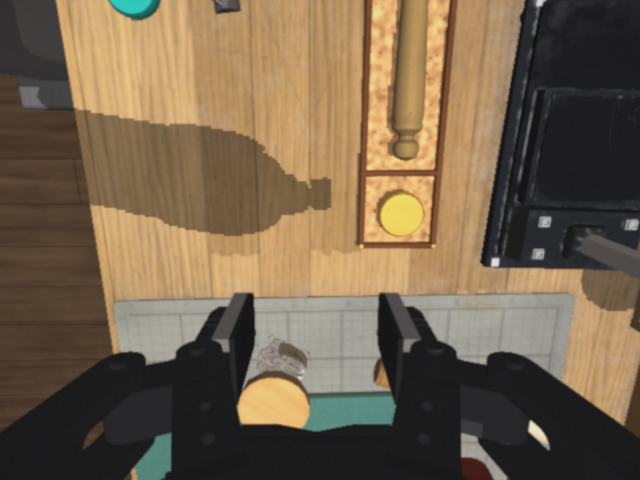

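View pics/topf.png

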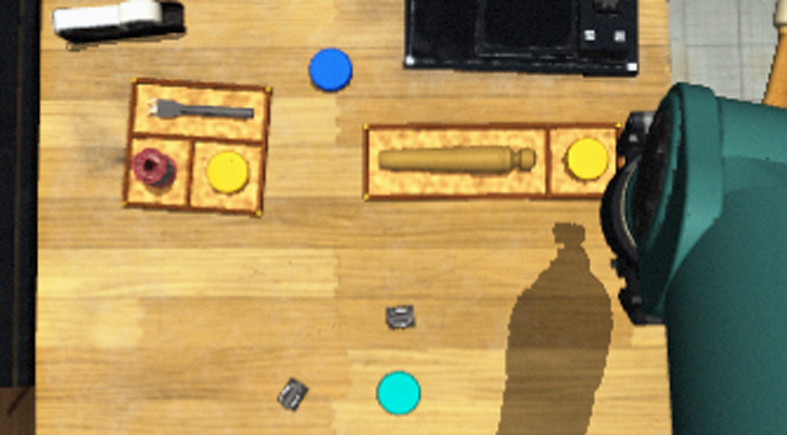

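View pics/scf.png

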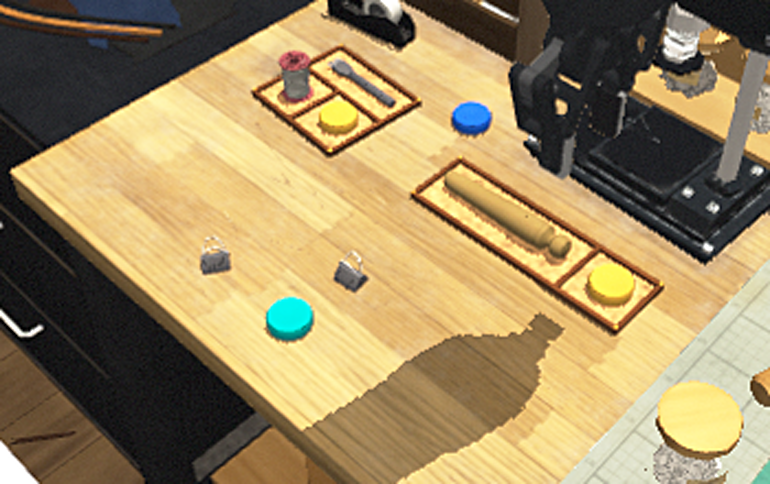

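Everything is in its bay and the bystanders haven't moved.

```bash
python3 -c "
from h import *
print(job_done())"
```

```text
the job is handed in; nothing more can be done
None
```

Both kits are made up, in the order asked, and the job was handed in at about 33 s of the 102 s allowed.

- **Stitching tray:** the pricking iron lies along the back bay, the grey-thread reel stands upright in the front left bay, and one cake of beeswax is in the front right bay.
- **Edge tray:** the slicker lies along the long bay, and the other cake of beeswax is in the square bay.

The last top, scene and wrist pictures show all five things inside their bays, clear of the walls, with the gripper well away. They also show the two clips, the jar and the blue and turquoise look-alikes where they were. The forces I read between moves stayed below about 2 N.

Two things disagreed:

- **Camera positions:** positions from the scene camera were 2–5 mm off those from the top and wrist cameras. I relied on the top and wrist cameras, which agreed to about 1 mm on the trays.
- **Finger gap:** the gap reading was 3–5 mm under the true width of each thing gripped, but every grip held.

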